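Dry a painted test tile under the lamp and hang it up

TASK

One of the three white test tiles in the wooden rack has a hole near its top. Stand it upright on the round pad of the drying lamp and let go of it, then, with it standing there, start the lamp: twist the bar knob clockwise to its stop and let it spring all the way back. After that take the tile up again and hang it by the hole on the peg of the wooden stand, without letting it fall over and without disturbing the other two tiles, the jar or the bowl.

Things in the scene. Friction and masses are not known exactly. Their poses are not given: they have to be found in the camera images.
- tile: Loose white ceramic test tile, ~120 g, an upside-down T: plate 100 mm high, 46 wide (y), 8 thick (x), on the middle of a foot 40 (x) by 46 (y), 8 thick. Origin: centre of the foot's underside; z up, x normal to the faces. Only this tile has a hole. It starts upright in any one of the rack's bays, whose dividers cover its side edges: only its faces can be pinched from above.
- tile_hole (a point): Centre of the tile's round through hole, 21 mm bore, running along the tile's x; 18 mm below the tile's top edge, 82 mm above its foot's underside, in the middle of its width. Fingers pinching the faces from above cover it; fingers on the two side edges (46 mm apart) leave it clear. Axes as the tile's.
- rack: Fixed wooden rack on the robot's left or right: board 90 mm (x) by 180 (y), 10 thick, with 4 upright dividers 6 thick (y), 56 deep (x), tops 105 mm above the table: 3 bays 52 wide, centres at y = -58, 0, +58 mm, open to front, back and top. Tiles stand on the board, faces to the rack's x, tops 110 mm above the table. Origin: centre of the underside.
- plain_a: Bystander: loose white tile of the same shape and size but without a hole, standing in another bay. Origin: centre of its foot's underside. Leave it alone.
- plain_b: Bystander: the second tile without a hole, as plain_a. Leave it alone.
- lamp: Fixed drying lamp: grey base 150 mm (x) by 250 (y), 14 high; left (+y) the round pad and behind it an upright light panel 105 wide, front face 65 mm to +x of the pad's centre, top 85 mm above the table; right (-y) a timer box 110 (x) by 85 (y), top 54 mm above the table, the knob on it. Origin: centre of the underside; front is -x.
- pad (a point): Centre of the top of the round steel pad, 90 mm across, 20 mm above the table, at (-15, +70) mm in the lamp's frame; axes as the lamp's.
- knob_grip (a point): On the vertical axis of the black knob at a good TCP height, 92 mm above the table, at (-10, -75) mm in the lamp's frame. Knob: disc 52 mm across with an upright bar 46 long, 14 wide, from 25 mm below (disc top) to 7 mm above this point. The point's x runs along the bar and turns with it; at rest the bar lies along the lamp's x.
- knob (a joint): Angle of the knob, rad: 0 at rest; grows clockwise seen from above to a hard stop at 1.22 (70 degrees). A spring drives it back to 0 when released, in under about 1.5 s; the torque is about 0.05 N m at rest and 0.13 N m at the stop.
- peg_stand: Fixed wooden stand, on the other side from the rack: base 110 mm (x, from -70 to +40) by 90 (y), 12 thick; post 18 (x) by 24 (y), top about 162 mm above the table, front face at x = 0; from it a steel peg 8 mm thick sticks out 64 mm to -x, rising 8 mm on the way. Origin: on the table, under the post's front face.
- peg_root (a point): Axis of the peg where it leaves the post, 150 mm above the table; axes as the stand's.
- peg_tip (a point): Axis of the peg near its rounded free end, 60 mm to -x of the root and 8 mm higher.
- jar: Bystander: small closed glass jar with a white cap, 52 mm across, 45 mm high. Origin: centre of its underside. Leave it alone.
- bowl: Bystander: small white bowl, 84 mm across, 45 mm high. Origin: centre of its underside. Leave it alone.
Mind the look-alikes: they are no part of the job. What is shaped like the tile but purple is not meant.

How it is judged:
On the way, in this order (a step that is already met when the one before it is completed fails the run):
1. the holed tile stands upright on the pad (centre within 25 mm of the pad's), released (horizontal distance between tile and pad below 0.025 m and z of tile in the frame of pad between -0.004 and 0.004 m and angle between tile's own z axis and vertical below 0.1 rad and contact force between the fingers and tile below 0.05 N), for 0.2 s.
2. with the tile standing on the pad, the knob is turned to its stop (within 0.1 rad) (all of step 1 and value of joint knob above 1.12 rad), for 0.1 s.
3. the knob has sprung back to rest (within 0.1 rad) with the tile still standing on the pad (horizontal distance between tile and pad below 0.025 m and z of tile in the frame of pad between -0.004 and 0.004 m and angle between tile's own z axis and vertical below 0.1 rad and value of joint knob below 0.1 rad), for 0.1 s.
At the end, for the whole second after the job is handed in: The holed tile hangs still and free by its hole on the peg, upright within 0.35 rad, hole centre 8 to 62 mm out from the post, within 12 mm sideways, 132 to 158 mm above the table; the knob is back at rest within 0.1 rad; the plain tiles are within 25 mm of their start (x of tile_hole in the frame of peg_stand between -0.062 and -0.008 m and y of tile_hole in the frame of peg_stand between -0.012 and 0.012 m and z of tile_hole in the frame of peg_stand between 0.132 and 0.158 m and contact force between peg_stand and tile above 0.3 N and angle between tile's own z axis and vertical below 0.35 rad and contact force between the fingers and tile below 0.05 N and linear speed of tile below 0.03 m/s and angular speed of tile below 0.4 rad/s and value of joint knob below 0.1 rad and distance of each of plain_a, plain_b from where it was at the start of the episode below 0.025 m); the robot touches nothing.
It fails at once if the holed tile falls over (tilted more than 1 rad) (angle between tile's own z axis and vertical above 1 rad).
It fails at once if another tile, the jar or the bowl is displaced by more than 25 mm (distance of any of plain_a, plain_b, jar, bowl from where it was at the start of the episode above 0.025 m).
It also fails if it takes over 72 s, if anything falls off the work surface, if the arm or the gripper's body presses on something with over 40 N, if the wrist force passes 120 N, or if a joint passes its speed limit or range.

ROBOT

A 7-joint arm with a two-finger parallel gripper is mounted at the origin on the work surface. World frame = base frame: x ahead of the robot, y to its left, z up, the work surface at z = 0. Lengths are in m, angles in rad, forces in N, time in s.
With the tool pointing down it reaches from about 0.4 to 0.85 m from the base axis. Payload 10.4 kg.
Tool frame: the origin (TCP) lies between the finger pads, 19 mm behind the fingertips; this is the grasp point; x points along the fingers, z is the direction in which the jaws open and shut, and the axes are right-handed (so a half turn about x gives the same grasp; the last joint's range is limited). The gripper opens to 87 mm and grips with 3 to 60 N. Pads are 19 mm wide; open, the fingers measure 117 mm over their backs; the gripper's body (75 mm by 190 mm) begins 51 mm behind the grasp point.
Start: joints at [1.263, 0.332, -0.065, 1.46, 0.022, 1.35, -0.088], TCP at [0.176, -0.6, 0.241] pointing down, gripper open.
Joint ranges: [-2.6, 2.6], [-0.5, 2.12], [-1.47, 1.34], [0.16, 2.42], [-1.27, 4.41], [0.06, 2.06], [-2.6, 2.6]. Speed limits (rad/s): [2.22, 2.22, 2.79, 2.79, 3.14, 3.14, 3.14].

INTERFACE

Orientations are given as a unit quaternion [w, x, y, z].
In Python, from cell import arm gives the robot as it stands.
- The arm moves only by the tool send_rows, never from a script. Its argument "steps" is a list of rows, each an object of numbers: "grip": the gripper command: -1 is shut, 1 is fully open, values between are in proportion; "dx", "dy", "dz": the shift along the world's x, y, z in mm; "yaw": the turn about the world's z in rad. A call has exactly 8 rows; each row is the pose to reach, as a shift and turn from the pose commanded when the call began; what a row does not reach only later rows make up. A row lasts 1/10 s, in which the tool goes at most 50 mm and 8.59 degrees, less where a joint would pass 70% of its speed; a pose out of reach is approached as far as the arm can. A call with a gripper value outside its range is refused whole. The fingers move at their own pace and stop on an object; the grip force is fixed at half the most. Time passes only in rows, so rows that repeat a pose let the fingers close, or fill a call up. It gives the time, the measured TCP pose, the force and the opening at its end, in the units of the state.
- arm.read_state(): the state, without advancing time (a new reading comes with each control period).
- arm.get_image(name): name is "scene" or "side" or "wrist"; returns a dict with "color" (400x640x3 uint8, red, green, blue), "intrinsics" (3x3 intrinsics, pixels), "distortion" ([k1, k2, p1, p2, k3] as OpenCV has them; the pictures are not rectified), "eye" and "orientation" of the camera in the world; the wrist camera has in their place "mount" (4x4, takes a point from camera to tool coordinates, whose origin is the TCP and whose axes are the tool frame's). Camera axes: x right, y down, z forward; pixel columns grow to the right and rows downward; lengths in m; the calibration is good to about 2 mm. A picture is of the moment at which its call begins: read the wrist's pose just before it. There is no depth.
- arm.sign_off(): hands the job in, once; it reports no verdict.
Trained networks look in a picture, given as the dict that the camera call returned (one of the last four; its "shot" number tells which), for a name from the list of things; names that differ only in an ending like _2 or _b are one class to them, and where a whole thing is asked for, a point or a joint stands for the part that bears it (a point fixed in the world has none). Each returns a list of dicts, best first, with "p" (0 to 1); they miss things now and then, are a little off and sometimes report something else, mostly with a low value. They report only what shows in the picture. A call takes as long as a camera call. They do not tell look-alikes from the thing itself.
- arm.outline_of(picture, query): "mask" (400x640 bool, what is visible of it) and "centre" ([column, row] in pixels, amid what is visible of it).
- arm.pinpoint(picture, query): "centre" ([column, row] in pixels: a listed point, or the origin of a listed thing).
The state is a dict: "t": time; "qpos": joint angles; "qd": joint speeds; "tau": joint torques, N m; "ee_pos": TCP position; "eef_rot": TCP orientation; "contact_force": force on the tool from outside, world axes, zero at the start; "moment": the same for the moment, N m; "gripper_width": opening from 0.0 (shut) to 1.0 (fully open).
Only numpy, scipy, OpenCV 4.12 (cv2) and the standard library are available. Lean on these libraries where they do the work, as an engineer would, in place of code of your own. Each camera call takes 0.05 s, during which the arm holds its last target. There are 200 camera calls.

## Working session

There is one attempt and no reset: what is moved stays moved. The work goes in short steps, Python scripts to look and compute and a tool call to move; the robot and the scene stay as the last step left them, time stands still between calls to the robot, and variables do not carry over. Pictures are saved under pics/ and viewed, and the job is handed in when it is done.

Besides the shell and the picture viewer there is one more tool, called after ">>>" as name(argument=value, ...) on one line, values as JSON. send_rows: Moves the arm, as the interface text tells. Its arguments: {"type":"object","properties":{"steps":{"type":"array","items":{"type":"object","properties":{"grip":{"type":"number"},"dx":{"type":"number"},"dy":{"type":"number"},"dz":{"type":"number"},"yaw":{"type":"number"}}}}},"required":["steps"]}

```bash
mkdir -p pics
cat > h.py <<'E'
import numpy as np, cv2
from cell import arm
from scipy.spatial.transform import Rotation as R
def rot(q): return R.from_quat([q[1],q[2],q[3],q[0]]).as_matrix()
def shot(name):
    s=arm.read_state(); im=arm.get_image(name)
    if 'mount' in im:
        T=np.eye(4);T[:3,:3]=rot(s['eef_rot']);T[:3,3]=s['ee_pos'];T=T@np.array(im['mount'])
        im['E'],im['M']=T[:3,3],T[:3,:3]
    else:
        im['E'],im['M']=np.array(im['eye']),np.array(im['orientation']); 
        if im['M'].size==4: im['M']=rot(im['M'])
    return im
def K(im): return np.array(im['intrinsics'],float),np.array(im['distortion'],float)
def ray(im,px):
    k,d=K(im);p=cv2.undistortPoints(np.array([[px]],float),k,d)[0,0]
    return im['M']@np.array([p[0],p[1],1.])
def atz(im,px,z):
    r=ray(im,px);return im['E']+r*(z-im['E'][2])/r[2]
def proj(im,P):
    k,d=K(im);c=(np.atleast_2d(P)-im['E'])@im['M']
    return cv2.projectPoints(c,np.zeros(3),np.zeros(3),k,d)[0][:,0]
def tri(ims,pxs):
    A=np.zeros((3,3));b=np.zeros(3)
    for im,p in zip(ims,pxs):
        r=ray(im,p);r/=np.linalg.norm(r);Q=np.eye(3)-np.outer(r,r);A+=Q;b+=Q@im['E']
    return np.linalg.solve(A,b)
def save(im,n): cv2.imwrite('pics/'+n+'.png',im['color'][:,:,::-1])
def st():
    s=arm.read_state();print(round(s['t'],2),np.round(s['ee_pos'],4),np.round(s['eef_rot'],3),np.round(s['contact_force'],1),round(s['gripper_width'],3),np.round(s['qpos'],2))
E
python3 - <<'E'
from h import *
st()
ims=[shot('scene'),shot('side')]
for im,n in zip(ims,['scene','side']):
    save(im,n+'0');print(n,im['E'],im['M'][:,2])
Z=dict(tile=0.01,tile_hole=.092,rack=0,plain_a=.01,lamp=0,pad=.02,knob_grip=.092,peg_stand=0,peg_root=.15,peg_tip=.158,jar=0,bowl=0)
for q in Z:
    for im,n in zip(ims,['sc','si']):
        for r in arm.pinpoint(im,q)[:4]:
            print(q,n,round(r['p'],2),np.round(r['centre']),np.round(atz(im,r['centre'],Z[q]),4))
E
```

```text
0.0 [ 0.1755 -0.5995  0.2404] [ 0.565  0.424  0.566 -0.424] [-0.5  0.  -0.3] 0.998 [ 1.26  0.33 -0.06  1.46  0.02  1.35 -0.09]
scene [1.24271515 0.42078346 1.12498025] [-0.51805649 -0.30583614 -0.79880018]
side [-0.07180414  0.81246183  0.88584108] [ 0.52184274 -0.59949205 -0.60686855]
tile sc 0.78 [459. 270.] [0.5094 0.4526 0.01  ]
tile sc 0.64 [421. 259.] [0.5357 0.3471 0.01  ]
tile sc 0.63 [445. 300.] [0.6162 0.4547 0.01  ]
tile si 0.97 [268. 282.] [0.5342 0.3468 0.01  ]
tile si 0.89 [243. 315.] [0.5058 0.4668 0.01  ]
tile si 0.68 [223. 295.] [0.5957 0.4572 0.01  ]
tile_hole sc 0.96 [430. 240.] [0.5201 0.3499 0.092 ]
tile_hole sc 0.93 [472. 259.] [0.5165 0.4663 0.092 ]
tile_hole sc 0.54 [455. 284.] [0.6088 0.4565 0.092 ]
tile_hole si 0.86 [240. 296.] [0.5   0.466 0.092]
tile_hole si 0.62 [216. 278.] [0.5926 0.4662 0.092 ]
tile_hole si 0.57 [266. 264.] [0.5254 0.3499 0.092 ]
rack sc 0.62 [408. 243.] [0.5015 0.2936 0.    ]
rack si 0.89 [286. 277.] [0.5136 0.295  0.    ]
plain_a sc 0.93 [409. 244.] [0.5086 0.2981 0.01  ]
plain_a sc 0.54 [394. 229.] [0.4857 0.2387 0.01  ]
plain_a si 0
[... 471 characters left out ...]
 -0.0844  0.092 ]
knob_grip si 0.66 [358. 185.] [ 0.5436 -0.0867  0.092 ]
knob_grip si 0.44 [409. 151.] [ 0.522  -0.3814  0.092 ]
peg_stand sc 0.96 [246. 158.] [ 0.489  -0.3062  0.    ]
peg_stand si 0.8 [407. 184.] [ 0.4784 -0.3114  0.    ]
peg_root sc 0.65 [422. 256.] [0.6158 0.3563 0.15  ]
peg_root sc 0.57 [245. 128.] [ 0.4949 -0.2861  0.15  ]
peg_tip sc 0.64 [259. 114.] [ 0.4255 -0.2826  0.158 ]
peg_tip si 0.92 [422. 157.] [ 0.4173 -0.2754  0.158 ]
jar sc 0.5 [192. 195.] [ 0.7056 -0.3522  0.    ]
jar si 0.65 [364. 158.] [ 0.7075 -0.3595  0.    ]
jar si 0.27 [421. 159.] [ 0.5194 -0.4973  0.    ]
bowl sc 0.87 [396. 304.] [0.6918 0.3487 0.    ]
bowl si 0.96 [234. 261.] [0.6781 0.3502 0.    ]
```

View pics/scene0.png

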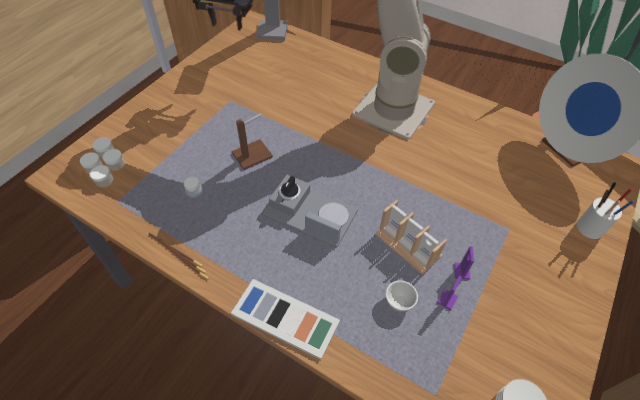

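View pics/side0.png

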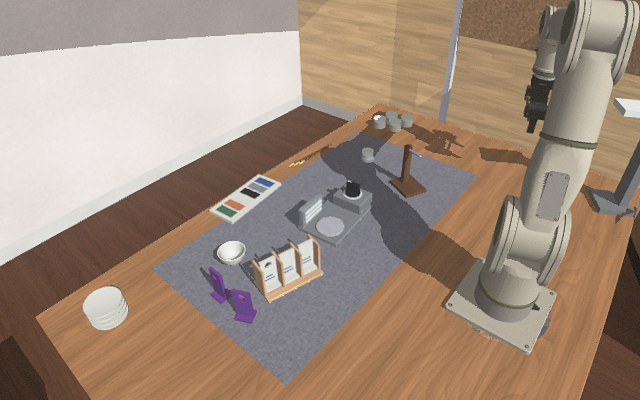

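The holed tile seems to be in the left (+y) bay (dark hole in the side view near (266,264)). I'll zoom in and compute the tool axes.

Run:
```python
from h import *
s=arm.read_state();print(rot(s['eef_rot']).round(3))
a=cv2.imread('pics/side0.png');b=cv2.imread('pics/scene0.png')
c=np.hstack([cv2.resize(a[225:305,240:330],(400,356),interpolation=2),cv2.resize(b[195:275,370:460],(400,356),interpolation=2)])
cv2.imwrite('pics/z0.png',c)
```

```text
[[ 0.     0.96   0.281]
 [-0.     0.281 -0.96 ]
 [-1.     0.     0.   ]]
```

View pics/z0.png

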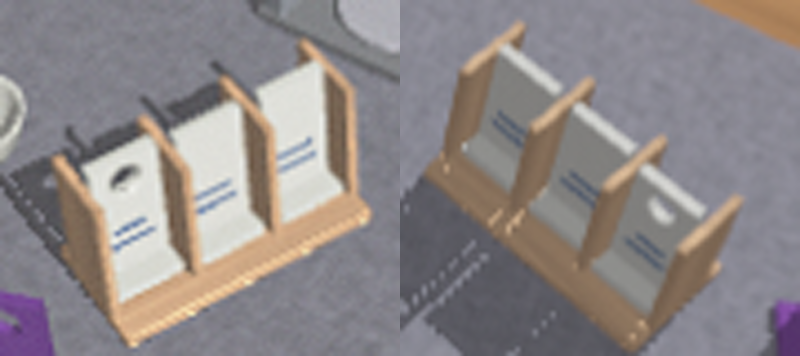

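>>> send_rows(steps=[{"dx": 35, "dy": 15, "dz": 35, "grip": 1}, {"dx": 70, "dy": 50, "dz": 70, "grip": 1}, {"dx": 105, "dy": 85, "dz": 100, "grip": 1}, {"dx": 140, "dy": 120, "dz": 100, "grip": 1}, {"dx": 170, "dy": 160, "dz": 100, "grip": 1}, {"dx": 195, "dy": 200, "dz": 100, "grip": 1}, {"dx": 220, "dy": 240, "dz": 100, "grip": 1}, {"dx": 240, "dy": 280, "dz": 100, "grip": 1}])

```text
$.steps[0]: bad value
```

The hole is plainly in the +y bay in both views (left tile in side, right tile in scene).

>>> send_rows(steps=[{"dx": 35, "dy": 15, "dz": 35, "yaw": 0.0, "grip": 1.0}, {"dx": 70, "dy": 50, "dz": 70, "yaw": 0.0, "grip": 1.0}, {"dx": 105, "dy": 85, "dz": 100, "yaw": 0.1, "grip": 1.0}, {"dx": 140, "dy": 120, "dz": 100, "yaw": 0.2, "grip": 1.0}, {"dx": 170, "dy": 160, "dz": 100, "yaw": 0.3, "grip": 1.0}, {"dx": 195, "dy": 200, "dz": 100, "yaw": 0.4, "grip": 1.0}, {"dx": 220, "dy": 240, "dz": 100, "yaw": 0.5, "grip": 1.0}, {"dx": 240, "dy": 280, "dz": 100, "yaw": 0.6, "grip": 1.0}])

```text
t: 2.1
ee_pos: [0.4138, -0.3233, 0.3414]
eef_rot: [0.667, 0.236, 0.666, -0.236]
contact_force: [2.3, -0.4, 0.0]
gripper_width: 1.002
```

Run:
```python
from h import *
im=shot('wrist');save(im,'w1');print(im['E'],im['M'].round(2))
for q,z in [('peg_tip',.158),('peg_root',.15)]:
    for r in arm.pinpoint(im,q)[:2]: print(q,r['p'],r['centre'],atz(im,r['centre'],z))
st()
```

```text
[ 0.45891402 -0.26808586  0.48636221] [[ 0.78 -0.61 -0.16]
 [-0.63 -0.75 -0.2 ]
 [ 0.    0.26 -0.97]]
peg_tip 0.8 [301.3, 146.8] [ 0.42467112 -0.27591264  0.158     ]
peg_root 0.86 [359.4, 137.1] [ 0.47889454 -0.30753187  0.15      ]
2.25 [ 0.4148 -0.3219  0.3419] [ 0.667  0.236  0.666 -0.235] [-0.1 -0.3  0.1] 1.001 [ 0.9   0.1  -0.36  1.54  0.03  1.51 -0.13]
```

View pics/w1.png

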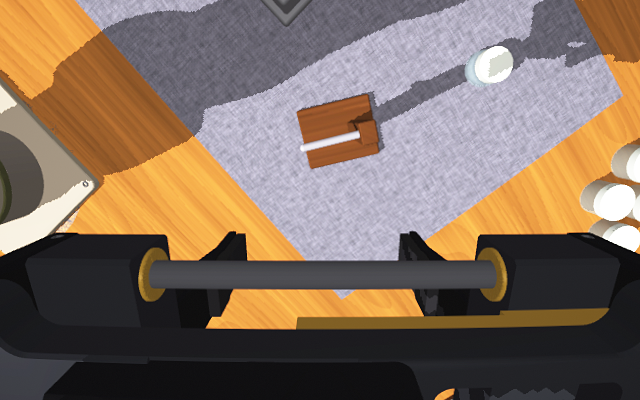

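>>> send_rows(steps=[{"dx": 20, "dy": 45, "dz": 0, "yaw": 0.1, "grip": 1.0}, {"dx": 40, "dy": 90, "dz": 0, "yaw": 0.2, "grip": 1.0}, {"dx": 60, "dy": 135, "dz": 0, "yaw": 0.3, "grip": 1.0}, {"dx": 75, "dy": 180, "dz": 0, "yaw": 0.4, "grip": 1.0}, {"dx": 90, "dy": 225, "dz": 0, "yaw": 0.5, "grip": 1.0}, {"dx": 90, "dy": 270, "dz": 0, "yaw": 0.6, "grip": 1.0}, {"dx": 90, "dy": 300, "dz": 0, "yaw": 0.68, "grip": 1.0}, {"dx": 90, "dy": 320, "dz": 0, "yaw": 0.68, "grip": 1.0}])

```text
t: 3.05
ee_pos: [0.5027, -0.0037, 0.3415]
eef_rot: [0.707, 0.001, 0.707, -0.001]
contact_force: [0.1, -0.0, -0.7]
gripper_width: 1.0
```

Picture: stand with peg tip at (303,148), root at (360,136), agreeing with the network; peg length 63 mm ✓., stand yaw ≈ -30°.

Run:
```python
from h import *
im=shot('wrist');save(im,'w2')
for q,z in [('pad',.02),('knob_grip',.092),('lamp',0)]:
    for r in arm.pinpoint(im,q)[:2]: print(q,r['p'],r['centre'],atz(im,r['centre'],z))
st()
```

```text
pad 0.68 [349.9, 124.3] [0.54429558 0.06055911 0.02      ]
knob_grip 0.92 [363.1, 232.6] [ 0.55891997 -0.08203874  0.092     ]
lamp 0.77 [358.4, 167.7] [ 0.5609175  -0.00693241  0.        ]
3.25 [ 0.5029 -0.0066  0.3413] [ 0.707  0.002  0.707 -0.003] [-0.6 -0.6  0.3] 1.0 [ 0.57  0.07 -0.67  1.58  0.04  1.51 -0.11]
```

View pics/w2.png

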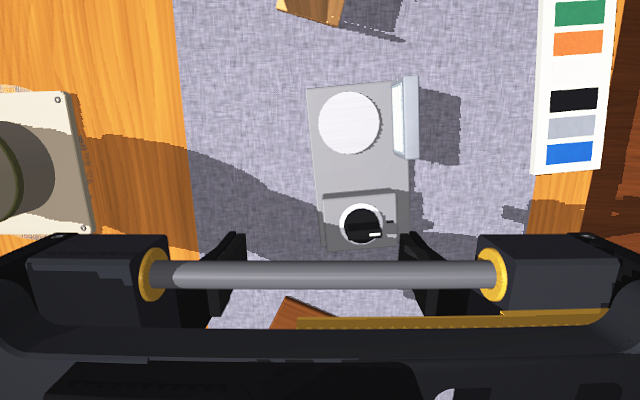

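>>> send_rows(steps=[{"dx": 0, "dy": 45, "dz": 0, "yaw": 0.0, "grip": 1.0}, {"dx": 0, "dy": 90, "dz": 0, "yaw": 0.0, "grip": 1.0}, {"dx": 0, "dy": 135, "dz": 0, "yaw": 0.0, "grip": 1.0}, {"dx": 0, "dy": 180, "dz": 0, "yaw": 0.0, "grip": 1.0}, {"dx": 0, "dy": 225, "dz": 0, "yaw": 0.0, "grip": 1.0}, {"dx": -10, "dy": 270, "dz": 0, "yaw": 0.0, "grip": 1.0}, {"dx": -20, "dy": 310, "dz": 0, "yaw": 0.0, "grip": 1.0}, {"dx": -20, "dy": 310, "dz": 0, "yaw": 0.0, "grip": 1.0}])

```text
t: 4.05
ee_pos: [0.4808, 0.3089, 0.3409]
eef_rot: [0.707, 0.001, 0.708, 0.001]
contact_force: [0.2, -0.4, -0.3]
gripper_width: 1.0
```

Picture: pad centre at (350,123), knob at (361,225), lamp turned a few degrees ccw. Now the rack.

Run:
```python
from h import *
im=shot('wrist');save(im,'w3')
for q,z in [('tile_hole',.092),('rack',0),('tile',.01)]:
    for r in arm.pinpoint(im,q)[:4]: print(q,r['p'],r['centre'],atz(im,r['centre'],z))
st()
```

```text
tile_hole 0.77 [339.3, 54.5] [0.50117749 0.45559133 0.092     ]
tile_hole 0.74 [427.2, 55.8] [0.60591648 0.45482497 0.092     ]
rack 0.61 [339.2, 174.6] [0.50781937 0.29555378 0.        ]
tile 0.92 [336.9, 66.7] [0.50202964 0.4549491  0.01      ]
tile 0.7 [347.8, 140.6] [0.51970466 0.34966844 0.01      ]
tile 0.61 [406.8, 66.3] [0.60316637 0.45595625 0.01      ]
4.25 [0.4843 0.3026 0.3409] [ 0.707  0.003  0.707 -0.004] [ 0.5 -1.2  0. ] 1.001 [ 0.08  0.29 -0.89  1.4   0.23  1.55 -0.81]
```

View pics/w3.png

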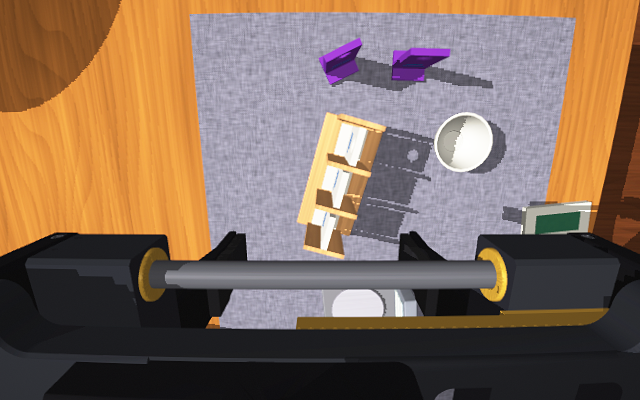

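Picture: rack spans (299–385, 113–257), tiles' bays at about (350,142), (335,187), (323,230); purple look-alikes at (340,60) and (420,60). Zooming for corners.

Run:
```python
import cv2
a=cv2.imread('pics/w3.png')[100:265,280:405]
cv2.imwrite('pics/z3.png',cv2.resize(a,None,fx=4.5,fy=3.6,interpolation=2) if 0 else cv2.resize(a,(454,600),interpolation=2))
from h import *
st()
```

```text
4.25 [0.4843 0.3026 0.3409] [ 0.707  0.003  0.707 -0.004] [ 0.5 -1.2  0. ] 1.001 [ 0.08  0.29 -0.89  1.4   0.23  1.55 -0.81]
```

View pics/z3.png

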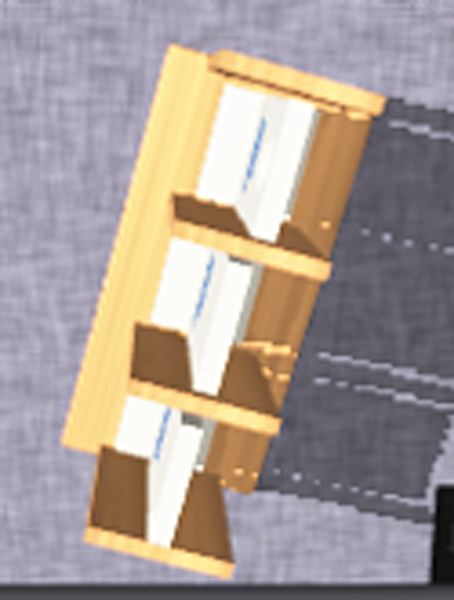

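```bash
cat >> h.py <<'E'
def fit(src,dst):
    s,d=np.array(src,float),np.array(dst)[:,:2];cs,cd=s.mean(0),d.mean(0);H=(s-cs).T@(d-cd)
    a=np.arctan2(H[0,1]-H[1,0],H[0,0]+H[1,1]);Rm=np.array([[np.cos(a),-np.sin(a)],[np.sin(a),np.cos(a)]])
    t=cd-Rm@cs;return a,t,np.linalg.norm((s@Rm.T+t)-d,axis=1)*1e3,Rm
E
python3 - <<'E'
from h import *
im=shot('wrist');save(im,'w4');print(np.abs(im['color'].astype(int)-cv2.imread('pics/w3.png')[:,:,::-1]).mean());st()
pz=[(215,57),(385,103),(173,229),(328,268),(130,387),(278,425),(87,536),(232,571)]
P=[atz(im,(280+x/3.632,100+y/3.636),.105) for x,y in pz]
src=[(sx*.028,y) for y in (.087,.029,-.029,-.087) for sx in(-1,1)]
a,t,e,Rm=fit(src,P);print('rack',a,t,e.round(1)); print('tile',t+Rm@[0,.058])
# tile top corners: centre of top left, etc
for nm,(x,y) in dict(topfar=(302,100),topnear=(262,240)).items(): print(nm,atz(im,(280+x/3.632,100+y/3.636),.11))
sc,si=shot('scene'),shot('side')
for q in ['tile_hole','peg_tip']:
  for c,n in((sc,'sc'),(si,'si')):
    for r in arm.pinpoint(c,q)[:3]:print(q,n,r['p'],np.round(r['centre'],1))
hp=np.r_[t+Rm@[0,.058],.092];print(proj(sc,hp),proj(si,hp))
E
```

```text
9.98407421875
4.3 [0.4843 0.3026 0.341 ] [ 0.707  0.003  0.707 -0.004] [0.8 0.7 0.1] 1.001 [ 0.08  0.29 -0.89  1.4   0.22  1.55 -0.81]
rack -0.2747809421668719 [0.510301   0.28586877] [1.3 1.7 0.5 1.  0.7 0.6 1.3 1. ]
tile [0.52603849 0.34169288]
topfar [0.53416073 0.36386084 0.11      ]
topnear [0.52166866 0.31785882 0.11      ]
tile_hole sc 0.89 [432.1 240.9]
tile_hole sc 0.55 [453.4 287.2]
tile_hole si 0.91 [265.7 264.2]
tile_hole si 0.73 [268.3 283.9]
tile_hole si 0.72 [240.1 294.4]
peg_tip sc 0.7 [259.  114.5]
peg_tip si 0.78 [419.6 155.1]
peg_tip si 0.23 [235.3 261.9]
[[426.51861091 240.0849996 ]] [[268.35495895 262.11259728]]
```

The arm settled ~6 mm between w3 and w4, so the corners (taken in w3) don't match the pose. Re-measure in w4.

Run:
```python
import cv2
a=cv2.imread('pics/w4.png')[100:265,280:405]
cv2.imwrite('pics/z4.png',cv2.resize(a,(454,600),interpolation=2))
```

```text
(no output)
```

View pics/z4.png

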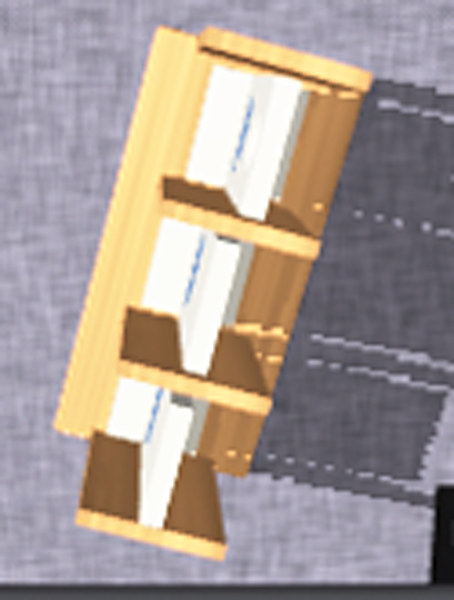

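Run:
```python
from h import *
im=shot('wrist');st();print(im['E'])
pz=[(203,37),(370,83),(162,209),(319,247),(120,368),(268,406),(78,518),(225,553)]
f=lambda x,y,z:atz(im,(280+x/3.632,100+y/3.636),z)
P=[f(x,y,.105) for x,y in pz]
src=[(sx*.028,y) for y in (.087,.029,-.029,-.087) for sx in(-1,1)]
a,t,e,Rm=fit(src,P);print('rack',a,t,e.round(1)); print('tile',t+Rm@[0,.058])
print(f(270,149,.11), (f(270,149,.11)[:2]-t)@Rm)
sc,si=shot('scene'),shot('side')
hp=np.r_[t+Rm@[0,.058],.092];print(proj(sc,hp),proj(si,hp))
# peg triangulated between sc, si tips
print(tri([sc,si],[(259,114.3),(420.5,156)]))
print(proj(sc,[.4247,-.2759,.158]),proj(si,[.4247,-.2759,.158]))
```

```text
4.65 [0.483  0.3044 0.3413] [ 0.707  0.002  0.707 -0.002] [0.2 0.7 0.3] 1.0 [ 0.08  0.29 -0.9   1.4   0.22  1.55 -0.81]
[0.48384928 0.37538038 0.48633901]
rack -0.2655867460926491 [0.50556829 0.29475549] [0.8 0.6 0.6 1.3 0.7 0.8 0.9 0.6]
tile [0.52079187 0.35072194]
[0.52267644 0.35013722 0.11      ] [0.00197197 0.05793044]
[[430.38929253 240.22062979]] [[267.29555334 264.9853596 ]]
[ 0.42634101 -0.28187152  0.15590649]
[[260.79795218 114.16727708]] [[420.120773   156.39971588]]
```

Rack yaw -0.266, holed tile at about (0.521, 0.350), in agreement with both networks' pixels. Hover above it.

>>> send_rows(steps=[{"dx": 15, "dy": 20, "dz": -20, "yaw": -0.1, "grip": 1.0}, {"dx": 30, "dy": 38, "dz": -50, "yaw": -0.2, "grip": 1.0}, {"dx": 38, "dy": 46, "dz": -90, "yaw": -0.266, "grip": 1.0}, {"dx": 38, "dy": 46, "dz": -125, "yaw": -0.266, "grip": 1.0}, {"dx": 38, "dy": 46, "dz": -140, "yaw": -0.266, "grip": 1.0}, {"dx": 38, "dy": 46, "dz": -140, "yaw": -0.266, "grip": 1.0}, {"dx": 38, "dy": 46, "dz": -140, "yaw": -0.266, "grip": 1.0}, {"dx": 38, "dy": 46, "dz": -140, "yaw": -0.266, "grip": 1.0}])

```text
t: 5.55
ee_pos: [0.5215, 0.3514, 0.2036]
eef_rot: [0.701, 0.097, 0.7, -0.095]
contact_force: [-0.1, -0.2, 0.1]
gripper_width: 1.002
```

Run:
```python
from h import *
st();im=shot('wrist');save(im,'w5');st();shot('wrist');st();shot('wrist');st()
s=arm.read_state();print(rot(s['eef_rot'])[:,2])
```

```text
5.55 [0.5215 0.3514 0.2036] [ 0.701  0.097  0.7   -0.095] [-0.1 -0.2  0.1] 1.002 [-0.07  0.48 -0.81  1.47  0.35  1.34 -1.17]
5.6 [0.5215 0.3514 0.2034] [ 0.701  0.097  0.7   -0.095] [ 0.4 -0.  -0. ] 1.0 [-0.07  0.48 -0.81  1.47  0.35  1.34 -1.17]
5.65 [0.5214 0.3512 0.2031] [ 0.701  0.096  0.7   -0.095] [-0.1 -0.5  0.2] 1.002 [-0.07  0.48 -0.81  1.47  0.35  1.34 -1.17]
5.7 [0.5213 0.3511 0.2027] [ 0.701  0.096  0.7   -0.096] [ 0.6 -0.6 -0.9] 1.001 [-0.07  0.48 -0.81  1.47  0.35  1.34 -1.17]
[ 0.96317608 -0.2688667   0.00159061]
```

View pics/w5.png

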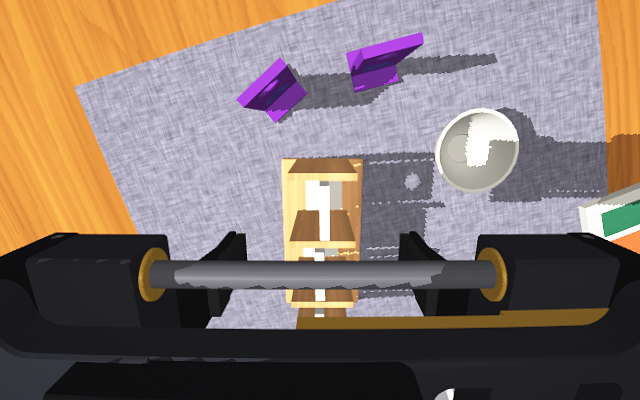

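Gripper is square to the rack (dividers' centre column 323 = mid-jaw 323). Check the y from divider tops at (323,167) and (323,246).

Run:
```python
from h import *
im=shot('wrist');save(im,'w6');st()
c=cv2.imread('pics/w6.png')[140:260,260:385];cv2.imwrite('pics/z6.png',cv2.resize(c,(625,600),interpolation=2))
a,b=atz(im,(323,168),.105),atz(im,(323,246),.105);print(a,b,np.linalg.norm(a-b),(a+b)/2)
```

```text
5.75 [0.5212 0.351  0.2023] [ 0.701  0.096  0.7   -0.096] [ 0.6 -0.4  0.4] 1.0 [-0.07  0.48 -0.81  1.47  0.35  1.34 -1.17]
[0.53161192 0.38365155 0.105     ] [0.51368733 0.31943869 0.105     ] 0.06666770008311594 [0.52264963 0.35154512 0.105     ]
```

View pics/z6.png

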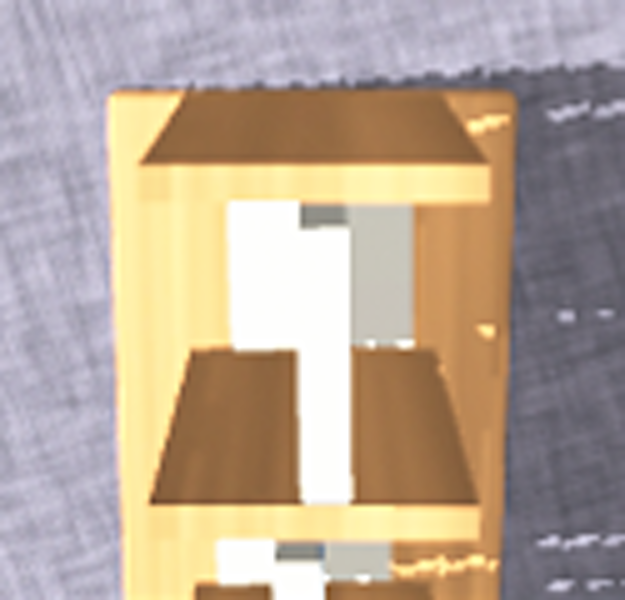

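Run:
```python
from h import *
im=shot('wrist');st()
a,b=atz(im,(323,176.6),.105),atz(im,(322.5,244.6),.105);print(a,b,np.linalg.norm(a-b),(a+b)/2)
a,b=atz(im,(325.4,185.6),.11),atz(im,(325,240.4),.11);print(a,b,np.linalg.norm(a-b),(a+b)/2)
```

```text
5.8 [0.521  0.3509 0.202 ] [ 0.701  0.096  0.7   -0.096] [ 0.6 -0.9  0.1] 0.999 [-0.07  0.48 -0.81  1.47  0.35  1.34 -1.17]
[0.52961045 0.37694104 0.105     ] [0.51351095 0.32081514 0.105     ] 0.05838929868058205 [0.5215607  0.34887809 0.105     ]
[0.52972254 0.37038856 0.11      ] [0.51706357 0.32589368 0.11      ] 0.04626060110050004 [0.52339306 0.34814112 0.11      ]
```

Spacings 58.4/46.3 mm match; tile centre (0.523,0.348). Descend and close.

>>> send_rows(steps=[{"dx": 2, "dy": -2, "dz": -35, "yaw": 0.0, "grip": 1.0}, {"dx": 2, "dy": -2, "dz": -70, "yaw": 0.0, "grip": 1.0}, {"dx": 2, "dy": -2, "dz": -100, "yaw": 0.0, "grip": 1.0}, {"dx": 2, "dy": -2, "dz": -120, "yaw": 0.0, "grip": 1.0}, {"dx": 2, "dy": -2, "dz": -122, "yaw": 0.0, "grip": 1.0}, {"dx": 2, "dy": -2, "dz": -122, "yaw": 0.0, "grip": 1.0}, {"dx": 2, "dy": -2, "dz": -122, "yaw": 0.0, "grip": 0.0}, {"dx": 2, "dy": -2, "dz": -122, "yaw": 0.0, "grip": -0.5}])

```text
t: 6.6
ee_pos: [0.5235, 0.3494, 0.0808]
eef_rot: [0.701, 0.096, 0.7, -0.095]
contact_force: [0.6, -0.3, -1.0]
gripper_width: 0.893
```

>>> send_rows(steps=[{"dx": 0, "dy": 0, "dz": 0, "yaw": 0.0, "grip": -1.0}, {"dx": 0, "dy": 0, "dz": 0, "yaw": 0.0, "grip": -1.0}, {"dx": 0, "dy": 0, "dz": 0, "yaw": 0.0, "grip": -1.0}, {"dx": 0, "dy": 0, "dz": 0, "yaw": 0.0, "grip": -1.0}, {"dx": 0, "dy": 0, "dz": 0, "yaw": 0.0, "grip": -1.0}, {"dx": 0, "dy": 0, "dz": 0, "yaw": 0.0, "grip": -1.0}, {"dx": 0, "dy": 0, "dz": 4, "yaw": 0.0, "grip": -1.0}, {"dx": 0, "dy": 0, "dz": 8, "yaw": 0.0, "grip": -1.0}])

```text
t: 7.4
ee_pos: [0.5228, 0.3489, 0.0875]
eef_rot: [0.701, 0.096, 0.701, -0.096]
contact_force: [0.6, -0.3, -0.1]
gripper_width: 0.173
```

Fingers are slower than assumed (15 mm left); go back down and finish closing.

>>> send_rows(steps=[{"dx": 0, "dy": 0, "dz": -8, "yaw": 0.0, "grip": -1.0}, {"dx": 0, "dy": 0, "dz": -8, "yaw": 0.0, "grip": -1.0}, {"dx": 0, "dy": 0, "dz": -8, "yaw": 0.0, "grip": -1.0}, {"dx": 0, "dy": 0, "dz": -8, "yaw": 0.0, "grip": -1.0}, {"dx": 0, "dy": 0, "dz": -8, "yaw": 0.0, "grip": -1.0}, {"dx": 0, "dy": 0, "dz": -8, "yaw": 0.0, "grip": -1.0}, {"dx": 0, "dy": 0, "dz": -8, "yaw": 0.0, "grip": -1.0}, {"dx": 0, "dy": 0, "dz": -8, "yaw": 0.0, "grip": -1.0}])

```text
t: 8.2
ee_pos: [0.5238, 0.3499, 0.0804]
eef_rot: [0.701, 0.097, 0.7, -0.095]
contact_force: [0.7, 1.0, 8.3]
gripper_width: 0.09
```

>>> send_rows(steps=[{"dx": 0, "dy": 0, "dz": 10, "yaw": 0.0, "grip": -1.0}, {"dx": 0, "dy": 0, "dz": 30, "yaw": 0.0, "grip": -1.0}, {"dx": 0, "dy": 0, "dz": 55, "yaw": 0.0, "grip": -1.0}, {"dx": 0, "dy": 0, "dz": 80, "yaw": 0.0, "grip": -1.0}, {"dx": 0, "dy": 0, "dz": 105, "yaw": 0.0, "grip": -1.0}, {"dx": 0, "dy": 0, "dz": 125, "yaw": 0.0, "grip": -1.0}, {"dx": 0, "dy": 0, "dz": 140, "yaw": 0.0, "grip": -1.0}, {"dx": 0, "dy": 0, "dz": 145, "yaw": 0.0, "grip": -1.0}])

```text
t: 9.0
ee_pos: [0.5231, 0.3491, 0.2258]
eef_rot: [0.701, 0.096, 0.7, -0.096]
contact_force: [-0.1, -0.0, -1.2]
gripper_width: 0.091
```

Run:
```python
from h import *
si=shot('side');sc=shot('scene');st()
a=cv2.resize(si['color'][160:310,180:380],(600,450));b=cv2.resize(sc['color'][130:280,280:480],(600,450))
cv2.imwrite('pics/z7.png',cv2.resize(np.hstack([a,b]),(800,300))[:,:,::-1])
```

```text
9.1 [0.5229 0.3489 0.2244] [ 0.701  0.096  0.7   -0.096] [-0.6 -0.9 -1.9] 0.086 [-0.06  0.47 -0.81  1.44  0.34  1.38 -1.16]
```

View pics/z7.png

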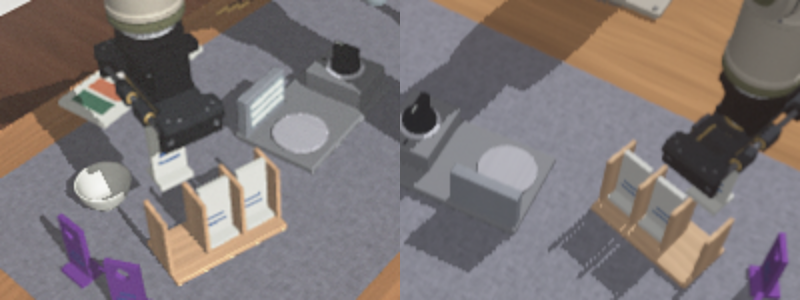

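Tile is held upright over its empty bay; other tiles unmoved. Carry to above the pad.

>>> send_rows(steps=[{"dx": 2, "dy": -25, "dz": 0, "yaw": 0.0, "grip": -1.0}, {"dx": 5, "dy": -65, "dz": 0, "yaw": 0.0, "grip": -1.0}, {"dx": 8, "dy": -110, "dz": 0, "yaw": 0.0, "grip": -1.0}, {"dx": 12, "dy": -155, "dz": 0, "yaw": 0.0, "grip": -1.0}, {"dx": 15, "dy": -200, "dz": 0, "yaw": 0.0, "grip": -1.0}, {"dx": 18, "dy": -240, "dz": 0, "yaw": 0.0, "grip": -1.0}, {"dx": 20, "dy": -270, "dz": -20, "yaw": 0.0, "grip": -1.0}, {"dx": 22, "dy": -288, "dz": -50, "yaw": 0.0, "grip": -1.0}])

```text
t: 9.9
ee_pos: [0.5454, 0.0574, 0.1738]
eef_rot: [0.701, 0.097, 0.7, -0.098]
contact_force: [-0.1, -0.0, -2.1]
gripper_width: 0.091
```

>>> send_rows(steps=[{"dx": 0, "dy": 0, "dz": -25, "yaw": 0.0, "grip": -1.0}, {"dx": 0, "dy": 0, "dz": -45, "yaw": 0.0, "grip": -1.0}, {"dx": 0, "dy": 0, "dz": -60, "yaw": 0.0, "grip": -1.0}, {"dx": 0, "dy": 0, "dz": -70, "yaw": 0.0, "grip": -1.0}, {"dx": 0, "dy": 0, "dz": -70, "yaw": 0.0, "grip": -1.0}, {"dx": 0, "dy": 0, "dz": -70, "yaw": 0.0, "grip": -1.0}, {"dx": 0, "dy": 0, "dz": -70, "yaw": 0.0, "grip": -1.0}, {"dx": 0, "dy": 0, "dz": -70, "yaw": 0.0, "grip": -1.0}])

```text
t: 10.7
ee_pos: [0.5453, 0.0609, 0.1051]
eef_rot: [0.701, 0.096, 0.7, -0.096]
contact_force: [0.0, 0.3, -0.7]
gripper_width: 0.092
```

Run:
```python
from h import *
si=shot('side');sc=shot('scene');st()
p=np.array([.545,.061,.02]);print(proj(si,p),proj(sc,p))
a=cv2.resize(si['color'][160:270,270:420],(600,440),interpolation=2);b=cv2.resize(sc['color'][150:260,260:410],(600,440),interpolation=2)
cv2.imwrite('pics/z8.png',cv2.resize(np.hstack([a,b]),(800,293))[:,:,::-1])
```

```text
10.8 [0.5451 0.0608 0.1048] [ 0.701  0.096  0.7   -0.096] [ 0.6  0.3 -1.1] 0.088 [ 0.42  0.38 -0.72  1.79  0.28  1.08 -0.68]
[[329.42646371 224.63852744]] [[332.1716162  214.39023425]]
```

View pics/z8.png

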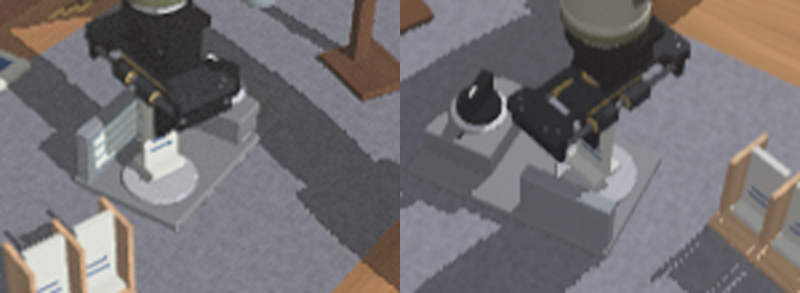

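>>> send_rows(steps=[{"dx": 0, "dy": 0, "dz": -4, "yaw": 0.0, "grip": -1.0}, {"dx": 0, "dy": 0, "dz": -8, "yaw": 0.0, "grip": -1.0}, {"dx": 0, "dy": 0, "dz": -10, "yaw": 0.0, "grip": -1.0}, {"dx": 0, "dy": 0, "dz": -12, "yaw": 0.0, "grip": -1.0}, {"dx": 0, "dy": 0, "dz": -13, "yaw": 0.0, "grip": -1.0}, {"dx": 0, "dy": 0, "dz": -14, "yaw": 0.0, "grip": -1.0}, {"dx": 0, "dy": 0, "dz": -14, "yaw": 0.0, "grip": -1.0}, {"dx": 0, "dy": 0, "dz": -14, "yaw": 0.0, "grip": -1.0}])

```text
t: 11.6
ee_pos: [0.5449, 0.0609, 0.0904]
eef_rot: [0.701, 0.096, 0.7, -0.096]
contact_force: [-0.0, 0.2, 0.4]
gripper_width: 0.09
```

>>> send_rows(steps=[{"dx": 0, "dy": 0, "dz": -1, "yaw": 0.0, "grip": -1.0}, {"dx": 0, "dy": 0, "dz": -1, "yaw": 0.0, "grip": -1.0}, {"dx": 0, "dy": 0, "dz": -1, "yaw": 0.0, "grip": -1.0}, {"dx": 0, "dy": 0, "dz": -1, "yaw": 0.0, "grip": -1.0}, {"dx": 0, "dy": 0, "dz": -1, "yaw": 0.0, "grip": -1.0}, {"dx": 0, "dy": 0, "dz": -1, "yaw": 0.0, "grip": -1.0}, {"dx": 0, "dy": 0, "dz": -1, "yaw": 0.0, "grip": -1.0}, {"dx": 0, "dy": 0, "dz": -1, "yaw": 0.0, "grip": -1.0}])

```text
t: 12.4
ee_pos: [0.545, 0.0609, 0.0903]
eef_rot: [0.701, 0.096, 0.7, -0.096]
contact_force: [-5.2, -0.3, 11.6]
gripper_width: 0.091
```

Seated on the pad (11 N). Ease and open to ~40 mm.

>>> send_rows(steps=[{"dx": 0, "dy": 0, "dz": 1, "yaw": 0.0, "grip": -1.0}, {"dx": 0, "dy": 0, "dz": 1, "yaw": 0.0, "grip": -1.0}, {"dx": 0, "dy": 0, "dz": 1, "yaw": 0.0, "grip": -0.6}, {"dx": 0, "dy": 0, "dz": 1, "yaw": 0.0, "grip": -0.3}, {"dx": 0, "dy": 0, "dz": 1, "yaw": 0.0, "grip": -0.1}, {"dx": 0, "dy": 0, "dz": 1, "yaw": 0.0, "grip": -0.1}, {"dx": 0, "dy": 0, "dz": 1, "yaw": 0.0, "grip": -0.1}, {"dx": 0, "dy": 0, "dz": 1, "yaw": 0.0, "grip": -0.1}])

```text
t: 13.2
ee_pos: [0.5448, 0.0609, 0.0903]
eef_rot: [0.701, 0.096, 0.701, -0.096]
contact_force: [-0.3, 0.2, -0.5]
gripper_width: 0.442
```

>>> send_rows(steps=[{"dx": 0, "dy": 0, "dz": 5, "yaw": 0.0, "grip": -0.1}, {"dx": 0, "dy": 0, "dz": 20, "yaw": 0.0, "grip": -0.1}, {"dx": 0, "dy": 0, "dz": 45, "yaw": 0.0, "grip": -0.1}, {"dx": 0, "dy": 0, "dz": 75, "yaw": 0.0, "grip": -0.1}, {"dx": 0, "dy": 0, "dz": 100, "yaw": 0.0, "grip": 0.3}, {"dx": 0, "dy": 0, "dz": 125, "yaw": 0.0, "grip": 0.3}, {"dx": -10, "dy": -20, "dz": 150, "yaw": 0.1, "grip": 0.3}, {"dx": -20, "dy": -40, "dz": 160, "yaw": 0.2, "grip": 0.3}])

```text
t: 14.0
ee_pos: [0.5254, 0.0216, 0.254]
eef_rot: [0.708, 0.023, 0.705, -0.023]
contact_force: [0.2, 0.1, -0.3]
gripper_width: 0.635
```

Run:
```python
from h import *
shot('side');im=shot('wrist');save(im,'w9')
for q,z in [('pad',.02),('tile_hole',.102),('tile',.02),('knob_grip',.092)]:
    for r in arm.pinpoint(im,q)[:2]: print(q,r['p'],r['centre'],atz(im,r['centre'],z))
st()
```

```text
pad 0.95 [335.3, 137.9] [0.54507691 0.06541918 0.02      ]
tile_hole 0.85 [337.8, 150.0] [0.54337466 0.0588988  0.102     ]
tile 0.85 [333.6, 145.4] [0.54253413 0.05657426 0.02      ]
14.3 [0.5248 0.0217 0.2503] [ 0.707  0.026  0.707 -0.025] [-0.2 -0.3  0.7] 0.649 [ 0.57  0.18 -0.77  1.68  0.13  1.34 -0.3 ]
```

View pics/w9.png

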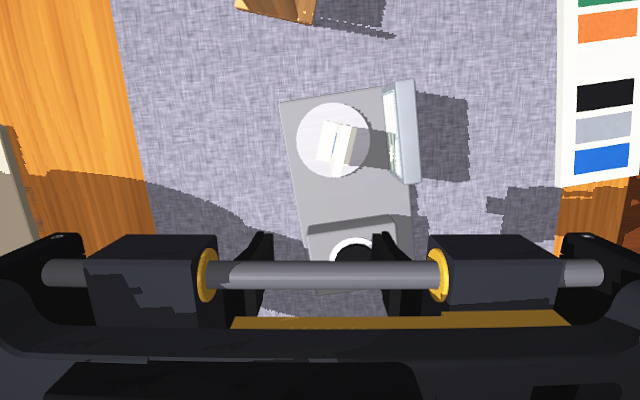

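Tile stands on the pad (tile ≈(0.543,0.059), pad ≈(0.545,0.063)). Now look at the knob.

>>> send_rows(steps=[{"dx": 10, "dy": -35, "dz": 0, "yaw": 0.1, "grip": 0.3}, {"dx": 25, "dy": -75, "dz": 0, "yaw": 0.2, "grip": 0.3}, {"dx": 45, "dy": -120, "dz": 0, "yaw": 0.3, "grip": 0.3}, {"dx": 60, "dy": -160, "dz": 0, "yaw": 0.4, "grip": 0.3}, {"dx": 72, "dy": -190, "dz": 0, "yaw": 0.4, "grip": 0.3}, {"dx": 80, "dy": -210, "dz": 0, "yaw": 0.4, "grip": 0.3}, {"dx": 80, "dy": -210, "dz": 0, "yaw": 0.4, "grip": 0.3}, {"dx": 80, "dy": -210, "dz": 0, "yaw": 0.4, "grip": 0.3}])

```text
t: 15.1
ee_pos: [0.605, -0.1879, 0.2495]
eef_rot: [0.697, -0.115, 0.698, 0.116]
contact_force: [0.9, -0.4, 0.2]
gripper_width: 0.654
```

Run:
```python
from h import *
shot('side');im=shot('wrist');save(im,'w10');st()
for q,z in [('knob_grip',.092),('pad',.02),('lamp',0)]:
    for r in arm.pinpoint(im,q)[:2]: print(q,r['p'],r['centre'],atz(im,r['centre'],z))
P=proj(im,[[.558,-.083,.092]])[0].astype(int);print(P)
c=im['color'][max(0,P[1]-60):P[1]+60,P[0]-80:P[0]+80];cv2.imwrite('pics/z10.png',cv2.resize(c,None,fx=5,fy=5,interpolation=2)[:,:,::-1])
```

```text
15.2 [ 0.605  -0.1871  0.2502] [ 0.697 -0.116  0.698  0.117] [-0.9 -1.1  0.1] 0.652 [ 0.73  0.43 -0.68  1.4   0.27  1.41  0.38]
knob_grip 0.73 [312.8, 69.9] [ 0.55961358 -0.08043105  0.092     ]
lamp 0.79 [335.1, 17.8] [ 0.55911616 -0.00584348  0.        ]
[310  72]
```

View pics/z10.png

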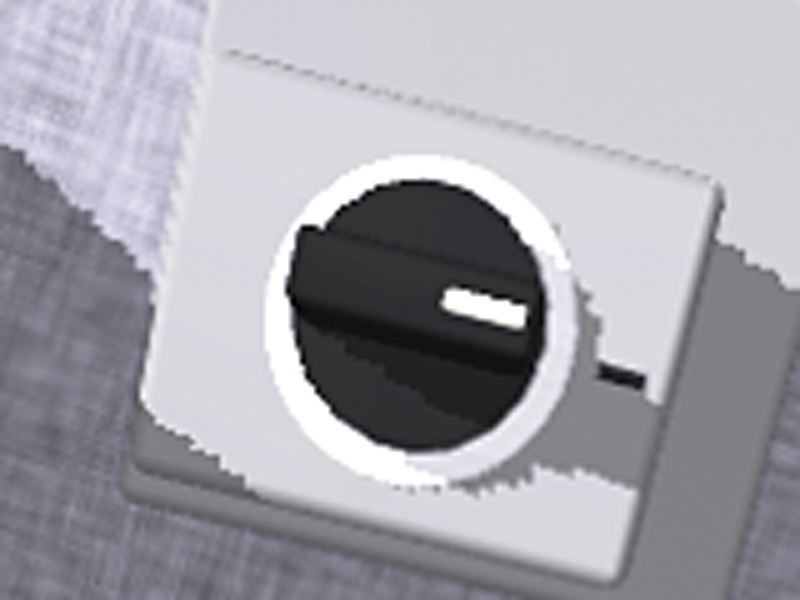

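Run:
```python
from h import *
im=shot('wrist')
a,b=atz(im,(288.6,64.),.099),atz(im,(338.5,75.5),.099);d=b-a;print((a+b)/2,np.linalg.norm(d),np.arctan2(d[1],d[0]))
a,b=atz(im,(230+240/5,12+52/5),.054),atz(im,(230+715/5,12+182/5),.054);d=b-a;print(np.linalg.norm(d),np.arctan2(d[1],d[0]))
st();print(rot(arm.read_state()['eef_rot'])[:,2])
```

```text
[ 0.5607778  -0.08180335  0.099     ] 0.04593745322478389 0.11404733420218585
0.09947332360120768 0.08162260265138356
15.4 [ 0.6048 -0.1882  0.2505] [ 0.698 -0.116  0.697  0.116] [ 0.3 -0.6  0.2] 0.649 [ 0.73  0.43 -0.68  1.39  0.27  1.41  0.38]
[9.46324067e-01 3.23219310e-01 1.95132201e-04]
```

Bar: length 45.9 mm ✓., centre (0.5607,-0.0818), yaw ≈0.10 (box edge 0.08).

>>> send_rows(steps=[{"dx": -8, "dy": 20, "dz": 0, "yaw": 0.14, "grip": 0.3}, {"dx": -18, "dy": 45, "dz": 0, "yaw": 0.28, "grip": 0.3}, {"dx": -28, "dy": 70, "dz": 0, "yaw": 0.42, "grip": 0.3}, {"dx": -38, "dy": 92, "dz": 0, "yaw": 0.56, "grip": 0.3}, {"dx": -44, "dy": 106, "dz": -10, "yaw": 0.7, "grip": 0.3}, {"dx": -44, "dy": 106, "dz": -25, "yaw": 0.84, "grip": 0.3}, {"dx": -44, "dy": 106, "dz": -40, "yaw": 0.98, "grip": 0.3}, {"dx": -44, "dy": 106, "dz": -60, "yaw": 1.12, "grip": 0.3}])

```text
t: 16.2
ee_pos: [0.5611, -0.0828, 0.1906]
eef_rot: [0.528, -0.471, 0.528, 0.469]
contact_force: [-0.6, -0.3, 0.5]
gripper_width: 0.648
```

>>> send_rows(steps=[{"dx": 0, "dy": 0, "dz": -10, "yaw": 0.14, "grip": 0.1}, {"dx": 0, "dy": 0, "dz": -20, "yaw": 0.21, "grip": 0.1}, {"dx": 0, "dy": 0, "dz": -30, "yaw": 0.21, "grip": 0.1}, {"dx": 0, "dy": 0, "dz": -40, "yaw": 0.21, "grip": 0.1}, {"dx": 0, "dy": 0, "dz": -40, "yaw": 0.21, "grip": 0.1}, {"dx": 0, "dy": 0, "dz": -40, "yaw": 0.21, "grip": 0.1}, {"dx": 0, "dy": 0, "dz": -40, "yaw": 0.21, "grip": 0.1}, {"dx": 0, "dy": 0, "dz": -40, "yaw": 0.21, "grip": 0.1}])

```text
t: 17.0
ee_pos: [0.5611, -0.0831, 0.1508]
eef_rot: [-0.478, 0.522, -0.478, -0.521]
contact_force: [0.9, 0.4, 0.1]
gripper_width: 0.551
```

Run:
```python
from h import *
si=shot('side');sc=shot('scene');st();d=rot(arm.read_state()['eef_rot'])[:,2];print(np.arctan2(d[1],d[0]))
a=cv2.resize(si['color'][140:250,280:430],(600,440),interpolation=2);b=cv2.resize(sc['color'][130:240,240:390],(600,440),interpolation=2)
cv2.imwrite('pics/z11.png',cv2.resize(np.hstack([a,b]),(800,293))[:,:,::-1])
```

```text
17.1 [ 0.561  -0.0832  0.1506] [-0.478  0.521 -0.478 -0.521] [ 0.6  0.4 -0.6] 0.551 [ 0.82  0.43 -0.93  1.69  0.36  1.21  1.46]
1.657765495834776
```

View pics/z11.png

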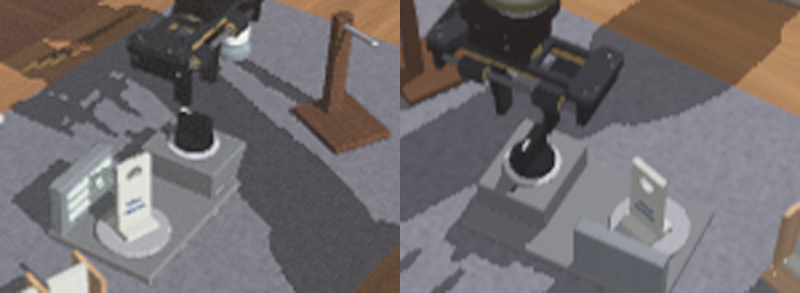

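Tile stands on the pad, gripper straddles above the knob. Descend and grip the bar.

>>> send_rows(steps=[{"dx": 0, "dy": 1, "dz": -25, "yaw": 0.0, "grip": 0.1}, {"dx": 0, "dy": 1, "dz": -45, "yaw": 0.0, "grip": 0.1}, {"dx": 0, "dy": 1, "dz": -56, "yaw": 0.0, "grip": 0.1}, {"dx": 0, "dy": 1, "dz": -58, "yaw": 0.0, "grip": 0.1}, {"dx": 0, "dy": 1, "dz": -58, "yaw": 0.0, "grip": -0.5}, {"dx": 0, "dy": 1, "dz": -58, "yaw": 0.0, "grip": -1.0}, {"dx": 0, "dy": 1, "dz": -58, "yaw": 0.0, "grip": -1.0}, {"dx": 0, "dy": 1, "dz": -58, "yaw": 0.0, "grip": -1.0}])

```text
t: 17.9
ee_pos: [0.5612, -0.0822, 0.0929]
eef_rot: [-0.478, 0.522, -0.478, -0.521]
contact_force: [-0.2, -1.1, 0.8]
gripper_width: 0.273
```

>>> send_rows(steps=[{"dx": 0, "dy": 0, "dz": 0, "yaw": 0.0, "grip": -1.0}, {"dx": 0, "dy": 0, "dz": 0, "yaw": 0.0, "grip": -1.0}, {"dx": 0, "dy": 0, "dz": 0, "yaw": 0.0, "grip": -1.0}, {"dx": 0, "dy": 0, "dz": 0, "yaw": 0.0, "grip": -1.0}, {"dx": 0, "dy": 0, "dz": 0, "yaw": -0.05, "grip": -1.0}, {"dx": 0, "dy": 0, "dz": 0, "yaw": -0.1, "grip": -1.0}, {"dx": 0, "dy": 0, "dz": 0, "yaw": -0.2, "grip": -1.0}, {"dx": 0, "dy": 0, "dz": 0, "yaw": -0.3, "grip": -1.0}])

```text
t: 18.7
ee_pos: [0.5609, -0.0814, 0.0926]
eef_rot: [0.551, -0.443, 0.551, 0.443]
contact_force: [-1.2, 4.3, 4.2]
gripper_width: 0.161
```

Run:
```python
from h import *
st();s=arm.read_state();d=rot(s['eef_rot'])[:,2];print(np.arctan2(d[1],d[0]),s['moment'])
```

```text
18.7 [ 0.5609 -0.0814  0.0926] [ 0.551 -0.443  0.551  0.443] [-1.2  4.3  4.2] 0.161 [ 0.74  0.47 -0.84  1.75  0.39  1.09  1.14]
1.3547406526458248 [0.90246881 0.26507436 0.0544731 ]
```

>>> send_rows(steps=[{"dx": 0, "dy": 0, "dz": 0, "yaw": -0.13, "grip": -1.0}, {"dx": 0, "dy": 0, "dz": 0, "yaw": -0.26, "grip": -1.0}, {"dx": 0, "dy": 0, "dz": 0, "yaw": -0.39, "grip": -1.0}, {"dx": 0, "dy": 0, "dz": 0, "yaw": -0.52, "grip": -1.0}, {"dx": 0, "dy": 0, "dz": 0, "yaw": -0.65, "grip": -1.0}, {"dx": 0, "dy": 0, "dz": 0, "yaw": -0.77, "grip": -1.0}, {"dx": 0, "dy": 0, "dz": 0, "yaw": -0.86, "grip": -1.0}, {"dx": 0, "dy": 0, "dz": 0, "yaw": -0.92, "grip": -1.0}])

```text
t: 19.5
ee_pos: [0.5602, -0.0824, 0.0926]
eef_rot: [0.69, -0.153, 0.691, 0.152]
contact_force: [-5.9, 0.5, 7.2]
gripper_width: 0.161
```

>>> send_rows(steps=[{"dx": 0, "dy": 0, "dz": 0, "yaw": -0.02, "grip": -1.0}, {"dx": 0, "dy": 0, "dz": 0, "yaw": -0.02, "grip": -1.0}, {"dx": 0, "dy": 0, "dz": 0, "yaw": -0.02, "grip": -1.0}, {"dx": 0, "dy": 0, "dz": 0, "yaw": -0.02, "grip": -1.0}, {"dx": 0, "dy": 0, "dz": 0, "yaw": -0.02, "grip": -1.0}, {"dx": 0, "dy": 0, "dz": 0, "yaw": -0.02, "grip": -1.0}, {"dx": 0, "dy": 0, "dz": 0, "yaw": -0.02, "grip": -1.0}, {"dx": 0, "dy": 0, "dz": 0, "yaw": -0.02, "grip": -1.0}])

```text
t: 20.3
ee_pos: [0.5602, -0.0824, 0.0925]
eef_rot: [0.691, -0.147, 0.692, 0.147]
contact_force: [-5.5, 1.6, 6.5]
gripper_width: 0.158
```

Run:
```python
from h import *
si=shot('side');sc=shot('scene')
st();s=arm.read_state();d=rot(s['eef_rot'])[:,2];print(np.arctan2(d[1],d[0]),s['moment'])
a=cv2.resize(si['color'][140:250,280:430],(600,440),interpolation=2);b=cv2.resize(sc['color'][130:240,240:390],(600,440),interpolation=2)
cv2.imwrite('pics/z12.png',cv2.resize(np.hstack([a,b]),(800,293))[:,:,::-1])
```

```text
20.4 [ 0.5602 -0.0824  0.0926] [ 0.691 -0.147  0.692  0.147] [-5.1  0.8  7.3] 0.156 [ 0.61  0.42 -0.66  1.76  0.29  1.07  0.27]
0.41866626814684216 [0.30861865 1.15268969 0.49082427]
```

View pics/z12.png

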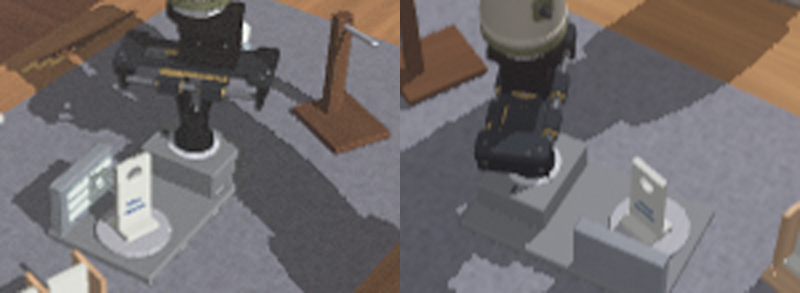

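At the stop (turned 1.238 rad, moment 0.49 N m > spring). Release, wait, and rise.

>>> send_rows(steps=[{"dx": 0, "dy": 0, "dz": 0, "yaw": 0.02, "grip": 1.0}, {"dx": 0, "dy": 0, "dz": 0, "yaw": 0.02, "grip": 1.0}, {"dx": 0, "dy": 0, "dz": 0, "yaw": 0.02, "grip": 1.0}, {"dx": 0, "dy": 0, "dz": 0, "yaw": 0.02, "grip": 1.0}, {"dx": 0, "dy": 0, "dz": 0, "yaw": 0.02, "grip": 1.0}, {"dx": 0, "dy": 0, "dz": 0, "yaw": 0.02, "grip": 1.0}, {"dx": 0, "dy": 0, "dz": 10, "yaw": 0.02, "grip": 1.0}, {"dx": 0, "dy": 0, "dz": 35, "yaw": 0.02, "grip": 1.0}])

```text
t: 21.2
ee_pos: [0.5596, -0.0824, 0.1264]
eef_rot: [0.689, -0.153, 0.691, 0.154]
contact_force: [-0.4, -0.1, 0.4]
gripper_width: 0.805
```

>>> send_rows(steps=[{"dx": 0, "dy": 0, "dz": 30, "yaw": 0.0, "grip": 1.0}, {"dx": 0, "dy": 0, "dz": 65, "yaw": 0.0, "grip": 1.0}, {"dx": 0, "dy": 0, "dz": 100, "yaw": 0.0, "grip": 1.0}, {"dx": 0, "dy": -15, "dz": 115, "yaw": -0.1, "grip": 1.0}, {"dx": 0, "dy": -30, "dz": 125, "yaw": -0.2, "grip": 1.0}, {"dx": -10, "dy": -30, "dz": 125, "yaw": -0.3, "grip": 1.0}, {"dx": -20, "dy": -30, "dz": 125, "yaw": -0.42, "grip": 1.0}, {"dx": -20, "dy": -30, "dz": 125, "yaw": -0.42, "grip": 1.0}])

```text
t: 22.0
ee_pos: [0.5403, -0.1124, 0.2533]
eef_rot: [0.707, -0.006, 0.707, 0.005]
contact_force: [-0.1, -0.3, 0.3]
gripper_width: 0.997
```

Run:
```python
from h import *
im=shot('wrist');save(im,'w13');st()
for q,z in [('tile_hole',.102),('tile',.02),('pad',.02),('knob_grip',.092)]:
    for r in arm.pinpoint(im,q)[:2]: print(q,r['p'],r['centre'],atz(im,r['centre'],z))
```

```text
22.05 [ 0.5408 -0.1123  0.2531] [ 0.707 -0.007  0.707  0.007] [-0.9 -0.6  0.2] 1.0 [ 0.68  0.22 -0.64  1.61  0.14  1.35  0.04]
tile 0.81 [329.4, 26.7] [0.54629523 0.05957448 0.02      ]
knob_grip 0.7 [340.1, 159.9] [ 0.55805977 -0.08011187  0.092     ]
```

View pics/w13.png

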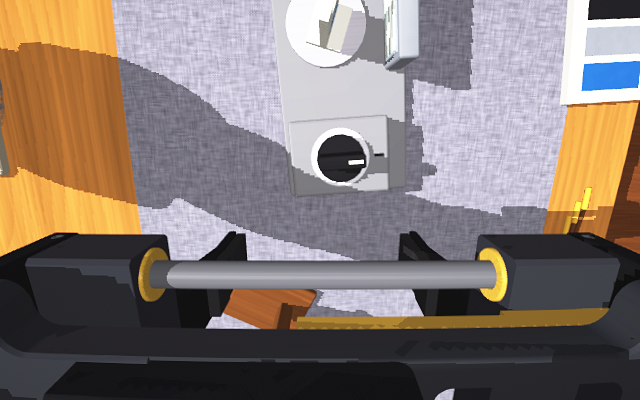

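Knob's mark is back at its index; tile still on the pad. Move to view the tile with the jaws turned for its side edges.

>>> send_rows(steps=[{"dx": 10, "dy": 15, "dz": 0, "yaw": 0.14, "grip": 1.0}, {"dx": 25, "dy": 35, "dz": 0, "yaw": 0.28, "grip": 1.0}, {"dx": 40, "dy": 60, "dz": 0, "yaw": 0.42, "grip": 1.0}, {"dx": 55, "dy": 80, "dz": 0, "yaw": 0.56, "grip": 1.0}, {"dx": 70, "dy": 100, "dz": 0, "yaw": 0.7, "grip": 1.0}, {"dx": 85, "dy": 125, "dz": 0, "yaw": 0.84, "grip": 1.0}, {"dx": 95, "dy": 140, "dz": 0, "yaw": 0.98, "grip": 1.0}, {"dx": 100, "dy": 145, "dz": 0, "yaw": 1.12, "grip": 1.0}])

```text
t: 23.05
ee_pos: [0.6414, 0.0356, 0.2519]
eef_rot: [0.594, -0.383, 0.594, 0.385]
contact_force: [-0.8, 0.3, 0.2]
gripper_width: 0.999
```

>>> send_rows(steps=[{"dx": 0, "dy": 0, "dz": 0, "yaw": 0.14, "grip": 1.0}, {"dx": 0, "dy": 0, "dz": 0, "yaw": 0.17, "grip": 1.0}, {"dx": 0, "dy": 0, "dz": 0, "yaw": 0.17, "grip": 1.0}, {"dx": 0, "dy": 0, "dz": 0, "yaw": 0.17, "grip": 1.0}, {"dx": 0, "dy": 0, "dz": 0, "yaw": 0.17, "grip": 1.0}, {"dx": 0, "dy": 0, "dz": 0, "yaw": 0.17, "grip": 1.0}, {"dx": 0, "dy": 0, "dz": 0, "yaw": 0.17, "grip": 1.0}, {"dx": 0, "dy": 0, "dz": 0, "yaw": 0.17, "grip": 1.0}])

```text
t: 23.85
ee_pos: [0.6408, 0.0328, 0.2523]
eef_rot: [0.561, -0.43, 0.561, 0.43]
contact_force: [-0.3, -0.5, -0.2]
gripper_width: 1.004
```

Run:
```python
from h import *
im=shot('wrist');save(im,'w14');st();d=rot(arm.read_state()['eef_rot'])[:,2];print(np.arctan2(d[1],d[0]))
P=proj(im,[[.544,.06,.12]])[0].astype(int);print(P);x0,y0=P[0]-60,max(0,P[1]-50);print(x0,y0)
cv2.imwrite('pics/z14.png',cv2.resize(im['color'][y0:y0+100,x0:x0+120],None,fx=6,fy=6,interpolation=2)[:,:,::-1])
```

```text
23.9 [0.6408 0.0328 0.2523] [ 0.561 -0.43   0.561  0.43 ] [-0.2 -1.  -0.1] 1.004 [ 0.48  0.5  -0.86  1.36  0.37  1.45  0.95]
1.3076922645020983
[323  83]
263 33
```

View pics/z14.png

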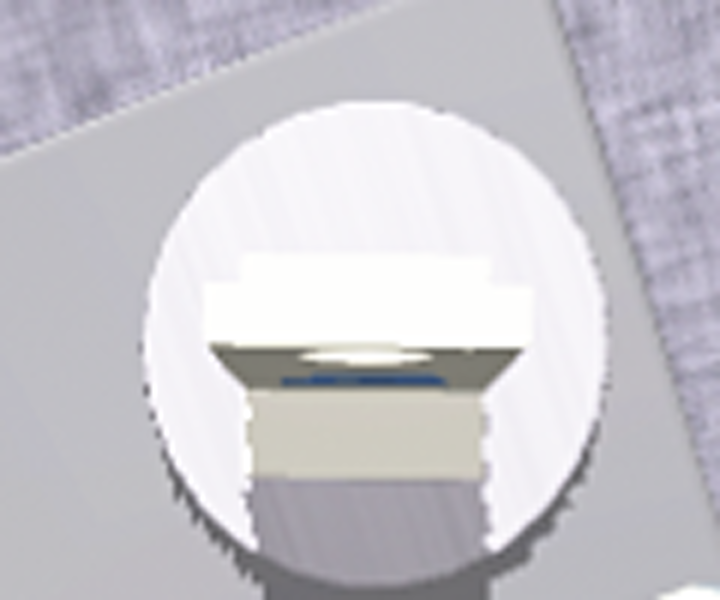

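Run:
```python
from h import *
im=shot('wrist');f=lambda x,y,z:atz(im,(263+x/6,33+y/6),z)
a,b=f(206,318,.12),f(532,319,.12);d=b-a;print(a,b,np.linalg.norm(d),np.arctan2(d[1],d[0]),(a+b)/2)
a,b=f(145,340,.02),f(606,340,.02);print('pad',(a+b)/2,np.linalg.norm(a-b)); print(f(375,101,.02),f(375,585,.02))
st()
```

```text
[0.53977935 0.03782643 0.12      ] [0.55197013 0.08248047 0.12      ] 0.046288214368831966 1.3042855614217288 [0.54587474 0.06015345 0.12      ]
pad [0.54046347 0.06360057 0.02      ] 0.08931634183667596
[0.49899937 0.07458695 0.02      ] [0.58541346 0.05147812 0.02      ]
23.95 [0.6408 0.0328 0.2523] [ 0.561 -0.43   0.561  0.43 ] [-0.3  0.  -0.8] 1.003 [ 0.48  0.5  -0.86  1.36  0.37  1.45  0.95]
```

Tile centre (0.5459,0.0602), width 46.3 mm ✓. Hover over it, then descend.

>>> send_rows(steps=[{"dx": -25, "dy": 7, "dz": 0, "yaw": 0.0, "grip": 1.0}, {"dx": -55, "dy": 16, "dz": 0, "yaw": 0.0, "grip": 1.0}, {"dx": -80, "dy": 23, "dz": 0, "yaw": 0.0, "grip": 1.0}, {"dx": -95, "dy": 27, "dz": -10, "yaw": 0.0, "grip": 1.0}, {"dx": -95, "dy": 27, "dz": -50, "yaw": 0.0, "grip": 1.0}, {"dx": -95, "dy": 27, "dz": -70, "yaw": 0.0, "grip": 1.0}, {"dx": -95, "dy": 27, "dz": -70, "yaw": 0.0, "grip": 1.0}, {"dx": -95, "dy": 27, "dz": -70, "yaw": 0.0, "grip": 1.0}])

```text
t: 24.75
ee_pos: [0.5461, 0.0601, 0.183]
eef_rot: [0.561, -0.43, 0.561, 0.43]
contact_force: [-0.6, 0.1, 0.3]
gripper_width: 0.999
```

>>> send_rows(steps=[{"dx": 0, "dy": 0, "dz": -30, "yaw": 0.0, "grip": 1.0}, {"dx": 0, "dy": 0, "dz": -60, "yaw": 0.0, "grip": 1.0}, {"dx": 0, "dy": 0, "dz": -78, "yaw": 0.0, "grip": 1.0}, {"dx": 0, "dy": 0, "dz": -82, "yaw": 0.0, "grip": 1.0}, {"dx": 0, "dy": 0, "dz": -82, "yaw": 0.0, "grip": 1.0}, {"dx": 0, "dy": 0, "dz": -82, "yaw": 0.0, "grip": 0.5}, {"dx": 0, "dy": 0, "dz": -82, "yaw": 0.0, "grip": 0.2}, {"dx": 0, "dy": 0, "dz": -82, "yaw": 0.0, "grip": 0.1}])

```text
t: 25.55
ee_pos: [0.5464, 0.0598, 0.1012]
eef_rot: [0.562, -0.43, 0.561, 0.43]
contact_force: [-0.3, -0.7, -0.1]
gripper_width: 0.807
```

>>> send_rows(steps=[{"dx": 0, "dy": 0, "dz": 0, "yaw": 0.0, "grip": -0.2}, {"dx": 0, "dy": 0, "dz": 0, "yaw": 0.0, "grip": -1.0}, {"dx": 0, "dy": 0, "dz": 0, "yaw": 0.0, "grip": -1.0}, {"dx": 0, "dy": 0, "dz": 0, "yaw": 0.0, "grip": -1.0}, {"dx": 0, "dy": 0, "dz": 0, "yaw": 0.0, "grip": -1.0}, {"dx": 0, "dy": 0, "dz": 0, "yaw": 0.0, "grip": -1.0}, {"dx": 0, "dy": 0, "dz": 0, "yaw": 0.0, "grip": -1.0}, {"dx": 0, "dy": 0, "dz": 0, "yaw": 0.0, "grip": -1.0}])

```text
t: 26.35
ee_pos: [0.5458, 0.0598, 0.1003]
eef_rot: [0.561, -0.43, 0.561, 0.43]
contact_force: [-1.0, -1.1, 2.3]
gripper_width: 0.525
```

Gripped at 45.7 mm. Hole ≈ TCP + 2 mm in z. Lift.

>>> send_rows(steps=[{"dx": 0, "dy": 0, "dz": 5, "yaw": 0.0, "grip": -1.0}, {"dx": 0, "dy": 0, "dz": 20, "yaw": 0.0, "grip": -1.0}, {"dx": 0, "dy": 0, "dz": 45, "yaw": 0.0, "grip": -1.0}, {"dx": 0, "dy": 0, "dz": 75, "yaw": 0.0, "grip": -1.0}, {"dx": 0, "dy": 0, "dz": 105, "yaw": 0.0, "grip": -1.0}, {"dx": 0, "dy": 0, "dz": 130, "yaw": -0.1, "grip": -1.0}, {"dx": -10, "dy": 0, "dz": 145, "yaw": -0.2, "grip": -1.0}, {"dx": -20, "dy": 0, "dz": 150, "yaw": -0.3, "grip": -1.0}])

```text
t: 27.15
ee_pos: [0.5262, 0.0606, 0.2532]
eef_rot: [0.621, -0.341, 0.619, 0.34]
contact_force: [0.8, 0.3, -1.4]
gripper_width: 0.524
```

>>> send_rows(steps=[{"dx": -5, "dy": -25, "dz": 0, "yaw": -0.1, "grip": -1.0}, {"dx": -15, "dy": -55, "dz": 0, "yaw": -0.23, "grip": -1.0}, {"dx": -30, "dy": -90, "dz": 0, "yaw": -0.36, "grip": -1.0}, {"dx": -50, "dy": -120, "dz": 0, "yaw": -0.5, "grip": -1.0}, {"dx": -70, "dy": -155, "dz": 0, "yaw": -0.64, "grip": -1.0}, {"dx": -90, "dy": -190, "dz": 0, "yaw": -0.78, "grip": -1.0}, {"dx": -110, "dy": -225, "dz": 0, "yaw": -0.92, "grip": -1.0}, {"dx": -120, "dy": -250, "dz": 0, "yaw": -1.06, "grip": -1.0}])

```text
t: 27.95
ee_pos: [0.4043, -0.1921, 0.2515]
eef_rot: [0.707, 0.02, 0.706, -0.021]
contact_force: [0.5, 0.2, -1.0]
gripper_width: 0.527
```

Run:
```python
from h import *
st();im=shot('wrist');save(im,'w15');si=shot('side')
d=rot(arm.read_state()['eef_rot'])[:,2];print(np.arctan2(d[1],d[0]))
b=cv2.resize(si['color'][80:230,330:530],(800,600),interpolation=2);cv2.imwrite('pics/z15.png',b[:,:,::-1])
```

```text
27.95 [ 0.4043 -0.1921  0.2515] [ 0.707  0.02   0.706 -0.021] [ 0.5  0.2 -1. ] 0.527 [ 0.98 -0.04 -0.62  1.86 -0.03  1.32  0.32]
-0.06177963240114104
```

View pics/z15.png

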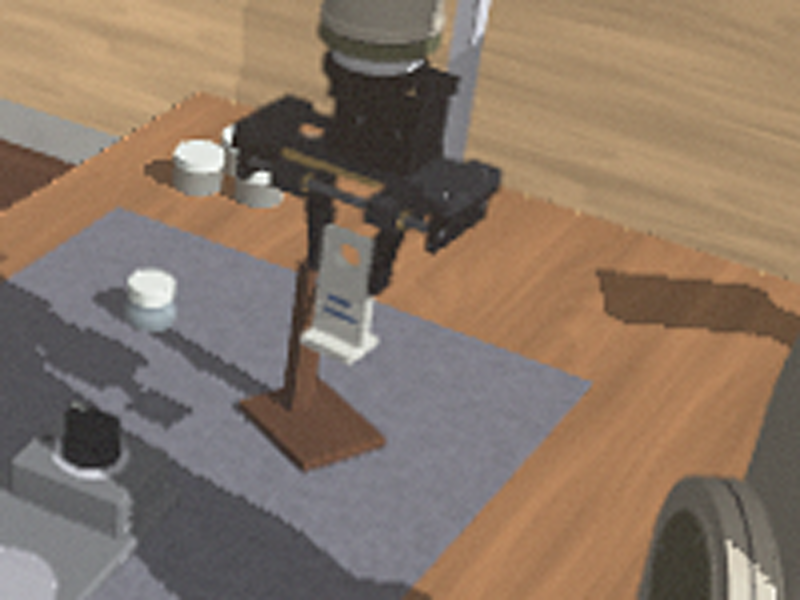

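Tile hangs upright in the jaws with hole clear. Keep turning to face the stand.

>>> send_rows(steps=[{"dx": 0, "dy": -10, "dz": 5, "yaw": -0.14, "grip": -1.0}, {"dx": -2, "dy": -20, "dz": 10, "yaw": -0.28, "grip": -1.0}, {"dx": -4, "dy": -30, "dz": 15, "yaw": -0.42, "grip": -1.0}, {"dx": -6, "dy": -40, "dz": 15, "yaw": -0.56, "grip": -1.0}, {"dx": -8, "dy": -50, "dz": 15, "yaw": -0.7, "grip": -1.0}, {"dx": -10, "dy": -60, "dz": 15, "yaw": -0.84, "grip": -1.0}, {"dx": -11, "dy": -65, "dz": 15, "yaw": -0.98, "grip": -1.0}, {"dx": -11, "dy": -65, "dz": 15, "yaw": -1.12, "grip": -1.0}])

```text
t: 28.85
ee_pos: [0.3952, -0.2549, 0.2661]
eef_rot: [0.589, 0.392, 0.588, -0.392]
contact_force: [-0.1, -0.0, -1.0]
gripper_width: 0.524
```

>>> send_rows(steps=[{"dx": 0, "dy": 0, "dz": 0, "yaw": -0.14, "grip": -1.0}, {"dx": 0, "dy": 0, "dz": 0, "yaw": -0.28, "grip": -1.0}, {"dx": 0, "dy": 0, "dz": 0, "yaw": -0.42, "grip": -1.0}, {"dx": 0, "dy": 0, "dz": 0, "yaw": -0.56, "grip": -1.0}, {"dx": 0, "dy": 0, "dz": 0, "yaw": -0.7, "grip": -1.0}, {"dx": 0, "dy": 0, "dz": 0, "yaw": -0.84, "grip": -1.0}, {"dx": 0, "dy": 0, "dz": 0, "yaw": -0.916, "grip": -1.0}, {"dx": 0, "dy": 0, "dz": 0, "yaw": -0.916, "grip": -1.0}])

```text
t: 29.65
ee_pos: [0.3954, -0.2542, 0.2661]
eef_rot: [0.356, 0.611, 0.356, -0.611]
contact_force: [0.4, -1.0, -1.5]
gripper_width: 0.523
```

Run:
```python
from h import *
shot('scene');im=shot('wrist');save(im,'w16');st()
d=rot(arm.read_state()['eef_rot'])[:,2];print(np.arctan2(d[1],d[0]))
for q,z in [('peg_tip',.158),('peg_root',.15),('tile_hole',.27)]:
    for r in arm.pinpoint(im,q)[:2]: print(q,r['p'],r['centre'],atz(im,r['centre'],z))
```

```text
29.75 [ 0.3953 -0.2545  0.2658] [ 0.357  0.611  0.357 -0.61 ] [-0.9 -0.9 -0.8] 0.525 [ 1.05  0.   -0.56  1.79  0.    1.35 -1.6 ]
-2.0837209593637676
peg_tip 0.97 [325.4, 161.7] [ 0.42754478 -0.27564787  0.158     ]
peg_root 0.71 [323.6, 86.6] [ 0.47996513 -0.30350454  0.15      ]
tile_hole 0.61 [321.1, 262.9] [ 0.3976426  -0.25507809  0.27      ]
```

View pics/w16.png

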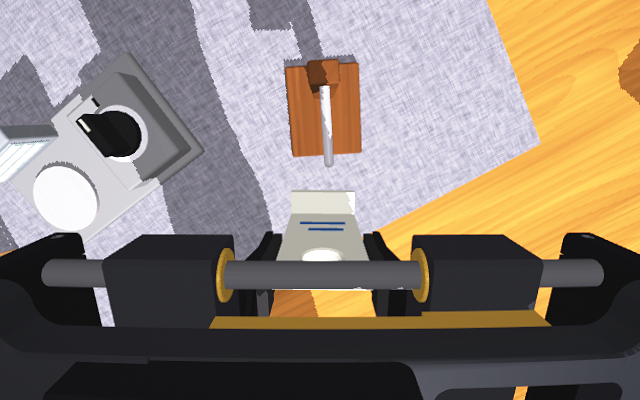

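Superb view: peg from about (324,88) to (329,164), tile's hole at (322,255).

Run:
```python
from h import *
c=cv2.imread('pics/w16.png')[50:260,270:390];cv2.imwrite('pics/z16.png',cv2.resize(c,(342,600),interpolation=2))
c=cv2.imread('pics/w16.png')[50:175,275:375];cv2.imwrite('pics/z16.png',cv2.resize(c,(480,600),interpolation=2))
```

```text
(no output)
```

View pics/z16.png

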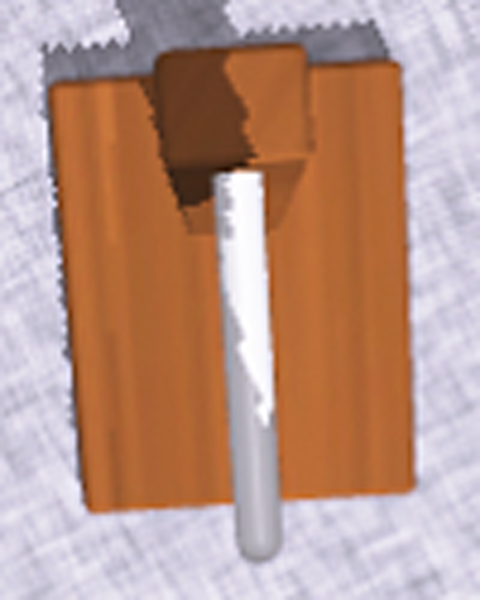

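Run:
```python
from h import *
im=shot('wrist');st()
t,r=atz(im,(329,162.3),.158),atz(im,(324.8,85.8),.15);u=(r-t)[:2];L=np.linalg.norm(u);u/=L
print('tip',t,'root',r,L,'yaw',np.arctan2(u[1],u[0]),u)
for b in(-.1,-.09,-.035): print(b,(r[:2]+b*u))
s=arm.read_state();e=np.array(s['ee_pos'])
d=rot(s['eef_rot'])[:,2];print('need yaw',np.arctan2(u[1],u[0])-np.pi/2-np.arctan2(d[1],d[0]))
# hole pose in hand from image: tile corners; hole ellipse
print(proj(im,np.r_[e[:2],e[2]+.0017]))
a=e[:2]-r[:2];print('tcp in stand',a@u,a@[-u[1],u[0]])
```

```text
29.95 [ 0.3949 -0.255   0.2654] [-0.356 -0.611 -0.356  0.611] [ 0.1  0.4 -1.2] 0.526 [ 1.05  0.   -0.56  1.79  0.    1.35 -1.61]
tip [ 0.42523906 -0.27857968  0.158     ] root [ 0.4794436  -0.30527526  0.15      ] 0.060421735503507636 yaw -0.45762721631728387 [ 0.89710337 -0.44182072]
-0.1 [ 0.38973326 -0.26109319]
-0.09 [ 0.3987043  -0.26551139]
-0.035 [ 0.44804498 -0.28981153]
need yaw 0.057980047284279745
[[322.3882834  264.98263915]]
tcp in stand -0.09805634867075072 0.007729915017065518
```

Peg length 60.4 mm ✓, yaw -0.458 (base edges' lean agrees). Align and lower in front of the peg.

>>> send_rows(steps=[{"dx": -3, "dy": -7, "dz": 0, "yaw": 0.058, "grip": -1.0}, {"dx": -3, "dy": -7, "dz": -25, "yaw": 0.058, "grip": -1.0}, {"dx": -3, "dy": -7, "dz": -55, "yaw": 0.058, "grip": -1.0}, {"dx": -3, "dy": -7, "dz": -85, "yaw": 0.058, "grip": -1.0}, {"dx": -3, "dy": -7, "dz": -105, "yaw": 0.058, "grip": -1.0}, {"dx": -3, "dy": -7, "dz": -111, "yaw": 0.058, "grip": -1.0}, {"dx": -3, "dy": -7, "dz": -111, "yaw": 0.058, "grip": -1.0}, {"dx": -3, "dy": -7, "dz": -111, "yaw": 0.058, "grip": -1.0}])

```text
t: 30.75
ee_pos: [0.3924, -0.2625, 0.1554]
eef_rot: [0.374, 0.601, 0.373, -0.6]
contact_force: [0.1, -0.4, -1.3]
gripper_width: 0.523
```

Run:
```python
from h import *
im=shot('wrist');save(im,'w17');si=shot('side');sc=shot('scene');st();s=arm.read_state()
d=rot(s['eef_rot'])[:,2];print(np.arctan2(d[1],d[0])+np.pi/2)
e=np.array(s['ee_pos']);u=np.array([np.cos(-.458),np.sin(-.458)]);a=e[:2]-[.4794,-.3053];print('stand',a@u,a@[-u[1],u[0]])
P=np.array([[.4252,-.2786,.158],[.4794,-.3053,.15],[e[0],e[1],e[2]+.0017]])
ps=[(si,330,100),(sc,190,70)];o=[]
for c,x,y in ps:
    m=cv2.resize(c['color'][y:y+130,x:x+130],(400*1,400),interpolation=2)
    for q in (proj(c,P)-[x,y])*400/130: cv2.circle(m,tuple(int(v) for v in q),3,(255,0,0),1)
    o.append(m)
cv2.imwrite('pics/z17.png',np.hstack(o)[:,:,::-1])
```

```text
30.9 [ 0.3924 -0.2625  0.1554] [ 0.374  0.601  0.372 -0.601] [ 0.1  0.6 -0.6] 0.524 [ 1.04  0.1  -0.57  1.94  0.06  1.12 -1.59]
-0.45913319640298056
stand -0.09697366500180415 -0.00011287310749943423
```

View pics/w17.png

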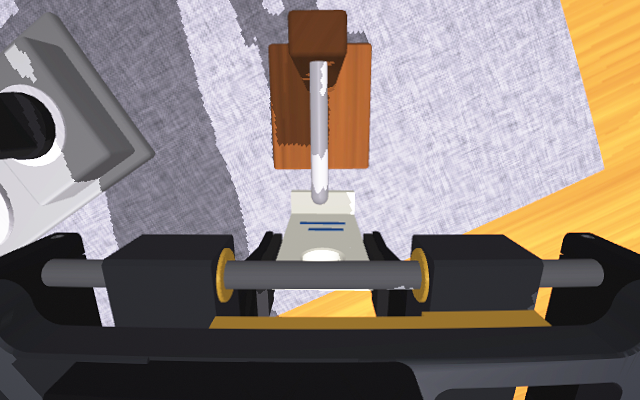

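View pics/z17.png

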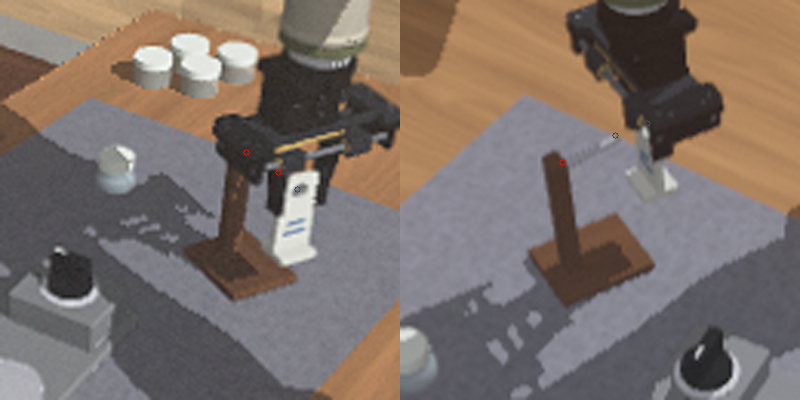

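Peg is straight ahead of the hole (peg column 319–320, hole 302–341), projections agree in both fixed views. Insert.

>>> send_rows(steps=[{"dx": 6, "dy": -3, "dz": 0, "yaw": 0.0, "grip": -1.0}, {"dx": 14, "dy": -6, "dz": 0, "yaw": 0.0, "grip": -1.0}, {"dx": 22, "dy": -10, "dz": 0, "yaw": 0.0, "grip": -1.0}, {"dx": 30, "dy": -14, "dz": 0, "yaw": 0.0, "grip": -1.0}, {"dx": 38, "dy": -18, "dz": 0, "yaw": 0.0, "grip": -1.0}, {"dx": 38, "dy": -18, "dz": 0, "yaw": 0.0, "grip": -1.0}, {"dx": 38, "dy": -18, "dz": 0, "yaw": 0.0, "grip": -1.0}, {"dx": 38, "dy": -18, "dz": 0, "yaw": 0.0, "grip": -1.0}])

```text
t: 31.7
ee_pos: [0.4296, -0.28, 0.1542]
eef_rot: [-0.373, -0.601, -0.373, 0.601]
contact_force: [0.5, -0.4, -2.0]
gripper_width: 0.526
```

Run:
```python
from h import *
im=shot('wrist');sc=shot('scene');st()
m=cv2.resize(im['color'][0:270,220:440],(489,600));n=cv2.resize(sc['color'][80:180,210:310],(300,300),interpolation=2)
n=np.vstack([n,np.zeros((300,300,3),np.uint8)]);cv2.imwrite('pics/z18.png',np.hstack([m,n])[:,:,::-1])
```

```text
31.8 [ 0.4296 -0.2801  0.1543] [-0.373 -0.601 -0.373  0.601] [ 0.3  0.  -0.9] 0.523 [ 1.    0.2  -0.56  1.84  0.12  1.13 -1.63]
```

View pics/z18.png

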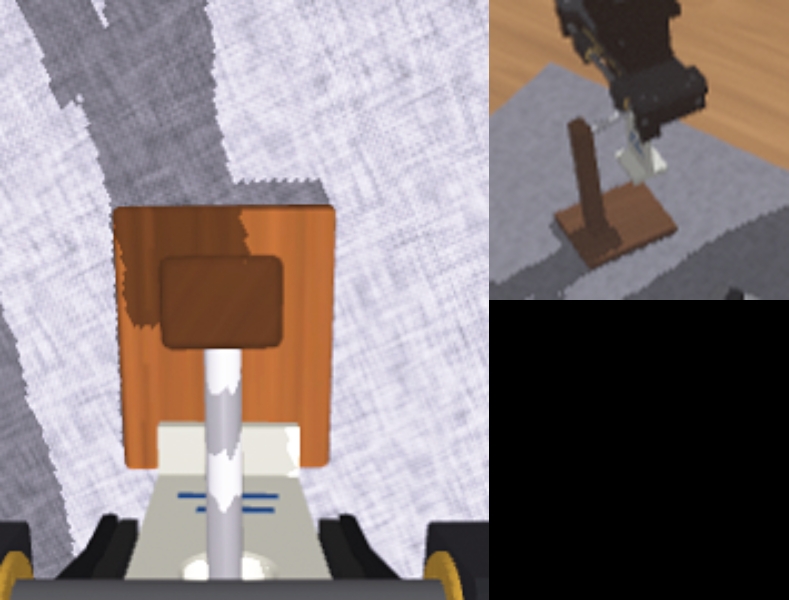

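Peg enters the hole centrally, no force. Push 20 mm further and lower.

>>> send_rows(steps=[{"dx": 5, "dy": -2, "dz": 0, "yaw": 0.0, "grip": -1.0}, {"dx": 10, "dy": -5, "dz": -1, "yaw": 0.0, "grip": -1.0}, {"dx": 15, "dy": -7, "dz": -1, "yaw": 0.0, "grip": -1.0}, {"dx": 18, "dy": -9, "dz": -2, "yaw": 0.0, "grip": -1.0}, {"dx": 18, "dy": -9, "dz": -2, "yaw": 0.0, "grip": -1.0}, {"dx": 18, "dy": -9, "dz": -4, "yaw": 0.0, "grip": -1.0}, {"dx": 18, "dy": -9, "dz": -5, "yaw": 0.0, "grip": -1.0}, {"dx": 18, "dy": -9, "dz": -5, "yaw": 0.0, "grip": -1.0}])

```text
t: 32.6
ee_pos: [0.4476, -0.2891, 0.149]
eef_rot: [-0.373, -0.601, -0.373, 0.601]
contact_force: [-0.4, 0.9, -1.1]
gripper_width: 0.522
```

>>> send_rows(steps=[{"dx": 0, "dy": 0, "dz": -1, "yaw": 0.0, "grip": -1.0}, {"dx": 0, "dy": 0, "dz": -1, "yaw": 0.0, "grip": -1.0}, {"dx": 0, "dy": 0, "dz": -2, "yaw": 0.0, "grip": -1.0}, {"dx": 0, "dy": 0, "dz": -2, "yaw": 0.0, "grip": -1.0}, {"dx": 0, "dy": 0, "dz": -2, "yaw": 0.0, "grip": -1.0}, {"dx": 0, "dy": 0, "dz": -2, "yaw": 0.0, "grip": -1.0}, {"dx": 0, "dy": 0, "dz": -2, "yaw": 0.0, "grip": -1.0}, {"dx": 0, "dy": 0, "dz": -2, "yaw": 0.0, "grip": -1.0}])

```text
t: 33.4
ee_pos: [0.4478, -0.2892, 0.1473]
eef_rot: [-0.373, -0.601, -0.373, 0.601]
contact_force: [0.7, -0.4, -0.5]
gripper_width: 0.523
```

>>> send_rows(steps=[{"dx": 0, "dy": 0, "dz": -1, "yaw": 0.0, "grip": -1.0}, {"dx": 0, "dy": 0, "dz": -1, "yaw": 0.0, "grip": -1.0}, {"dx": 0, "dy": 0, "dz": -1, "yaw": 0.0, "grip": -1.0}, {"dx": 0, "dy": 0, "dz": -1, "yaw": 0.0, "grip": -1.0}, {"dx": 0, "dy": 0, "dz": -1, "yaw": 0.0, "grip": -1.0}, {"dx": 0, "dy": 0, "dz": -1, "yaw": 0.0, "grip": -1.0}, {"dx": 0, "dy": 0, "dz": -1, "yaw": 0.0, "grip": -1.0}, {"dx": 0, "dy": 0, "dz": -1, "yaw": 0.0, "grip": -1.0}])

```text
t: 34.2
ee_pos: [0.4479, -0.2892, 0.1464]
eef_rot: [0.373, 0.601, 0.373, -0.601]
contact_force: [0.5, 0.7, 2.8]
gripper_width: 0.522
```

Contact (weight taken by the peg). Open.

>>> send_rows(steps=[{"dx": 0, "dy": 0, "dz": 0, "yaw": 0.0, "grip": 0.05}, {"dx": 0, "dy": 0, "dz": 0, "yaw": 0.0, "grip": 0.1}, {"dx": 0, "dy": 0, "dz": 0, "yaw": 0.0, "grip": 0.15}, {"dx": 0, "dy": 0, "dz": 0, "yaw": 0.0, "grip": 0.25}, {"dx": 0, "dy": 0, "dz": 0, "yaw": 0.0, "grip": 0.4}, {"dx": 0, "dy": 0, "dz": 0, "yaw": 0.0, "grip": 0.6}, {"dx": 0, "dy": 0, "dz": 0, "yaw": 0.0, "grip": 0.8}, {"dx": 0, "dy": 0, "dz": 0, "yaw": 0.0, "grip": 0.8}])

```text
t: 35.0
ee_pos: [0.4478, -0.2892, 0.1463]
eef_rot: [-0.373, -0.601, -0.373, 0.601]
contact_force: [0.4, 0.5, -0.2]
gripper_width: 0.863
```

Run:
```python
from h import *
si=shot('side');im=shot('wrist');st()
m=cv2.resize(im['color'][0:270,220:440],(489,600));n=cv2.resize(si['color'][100:200,360:460],(300,300),interpolation=2)
n=np.vstack([n,np.zeros((300,300,3),np.uint8)]);cv2.imwrite('pics/z19.png',np.hstack([m,n])[:,:,::-1])
```

```text
35.1 [ 0.4478 -0.2891  0.1463] [-0.373 -0.601 -0.373  0.601] [0.5 0.3 0.1] 0.887 [ 0.98  0.26 -0.56  1.8   0.15  1.13 -1.66]
```

View pics/z19.png

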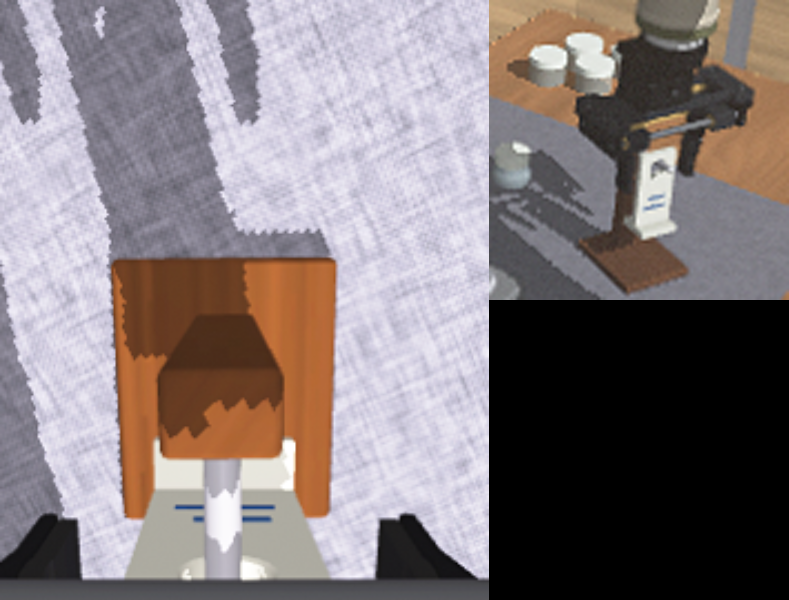

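The tile hangs on the peg, fingers clear. Withdraw straight up.

>>> send_rows(steps=[{"dx": 0, "dy": 0, "dz": 5, "yaw": 0.0, "grip": 0.8}, {"dx": 0, "dy": 0, "dz": 20, "yaw": 0.0, "grip": 0.8}, {"dx": 0, "dy": 0, "dz": 40, "yaw": 0.0, "grip": 0.8}, {"dx": 0, "dy": 0, "dz": 65, "yaw": 0.0, "grip": 0.8}, {"dx": 0, "dy": 0, "dz": 90, "yaw": 0.0, "grip": 0.8}, {"dx": 0, "dy": 0, "dz": 110, "yaw": 0.0, "grip": 0.8}, {"dx": -30, "dy": 15, "dz": 120, "yaw": 0.0, "grip": 0.8}, {"dx": -50, "dy": 25, "dz": 125, "yaw": 0.0, "grip": 0.8}])

```text
t: 35.9
ee_pos: [0.3976, -0.2635, 0.2735]
eef_rot: [0.374, 0.601, 0.373, -0.6]
contact_force: [-0.2, -0.7, 0.7]
gripper_width: 0.903
```

>>> send_rows(steps=[{"dx": 0, "dy": 0, "dz": 0, "yaw": 0.0, "grip": 0.8}, {"dx": 0, "dy": 0, "dz": 0, "yaw": 0.0, "grip": 0.8}, {"dx": 0, "dy": 0, "dz": 0, "yaw": 0.0, "grip": 0.8}, {"dx": 0, "dy": 0, "dz": 0, "yaw": 0.0, "grip": 0.8}, {"dx": 0, "dy": 0, "dz": 0, "yaw": 0.0, "grip": 0.8}, {"dx": 0, "dy": 0, "dz": 0, "yaw": 0.0, "grip": 0.8}, {"dx": 0, "dy": 0, "dz": 0, "yaw": 0.0, "grip": 0.8}, {"dx": 0, "dy": 0, "dz": 0, "yaw": 0.0, "grip": 0.8}])

```text
t: 36.7
ee_pos: [0.3979, -0.2641, 0.2712]
eef_rot: [-0.373, -0.601, -0.373, 0.601]
contact_force: [0.9, 0.0, -0.0]
gripper_width: 0.9
```

Run:
```python
from h import *
im=shot('wrist');si=shot('side');sc=shot('scene');st()
f=lambda i:cv2.resize(i,(400,300),interpolation=2)
A=np.hstack([f(si['color'][85:205,340:500]),f(sc['color'][80:200,190:350])])
B=np.hstack([f(im['color']),f(si['color'][200:320,200:360])])
cv2.imwrite('pics/z20.png',np.vstack([A,B])[:,:,::-1])
ps=[]
for c in(si,sc):
    r=[x for x in arm.pinpoint(c,'tile_hole') if np.linalg.norm(atz(c,x['centre'],.148)[:2]-[.448,-.289])<.05]
    print([(x['p'],np.round(x['centre'],1),atz(c,x['centre'],.148)) for x in r][:2]); print(proj(c,[.448,-.289,.148]))
```

```text
36.85 [ 0.3978 -0.2642  0.2713] [-0.373 -0.601 -0.373  0.601] [-0.  -0.   0.1] 0.897 [ 1.05  0.02 -0.56  1.76  0.01  1.36 -1.54]
[(0.64, array([416.4, 156.6]), array([ 0.4408198 , -0.28179876,  0.148     ]))]
[[415.58757183 155.0245864 ]]
[(0.52, array([255. , 119.6]), array([ 0.44594065, -0.28353486,  0.148     ]))]
[[253.18426306 119.32335491]]
```

View pics/z20.png

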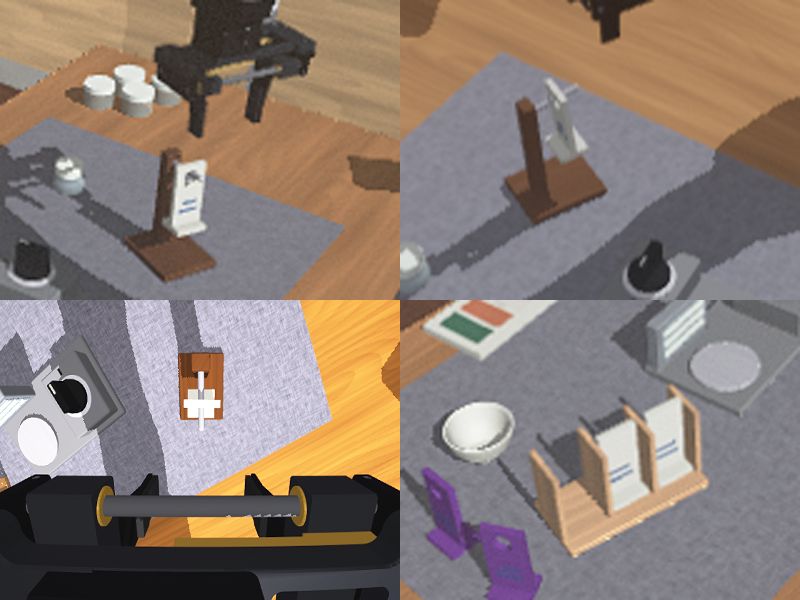

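The tile hangs mid-peg, others unmoved, knob at rest. Let any swing die out, then hand in.

>>> send_rows(steps=[{"dx": 0, "dy": 0, "dz": 0, "yaw": 0.0, "grip": 0.8}, {"dx": 0, "dy": 0, "dz": 0, "yaw": 0.0, "grip": 0.8}, {"dx": 0, "dy": 0, "dz": 0, "yaw": 0.0, "grip": 0.8}, {"dx": 0, "dy": 0, "dz": 0, "yaw": 0.0, "grip": 0.8}, {"dx": 0, "dy": 0, "dz": 0, "yaw": 0.0, "grip": 0.8}, {"dx": 0, "dy": 0, "dz": 0, "yaw": 0.0, "grip": 0.8}, {"dx": 0, "dy": 0, "dz": 0, "yaw": 0.0, "grip": 0.8}, {"dx": 0, "dy": 0, "dz": 0, "yaw": 0.0, "grip": 0.8}])

```text
t: 37.75
ee_pos: [0.3978, -0.2642, 0.2713]
eef_rot: [-0.373, -0.601, -0.373, 0.601]
contact_force: [0.6, -0.8, 0.4]
gripper_width: 0.901
```

Run:
```python
from h import *
F=[shot('wrist')['color'].astype(float) for _ in range(6)]
c=[f[130:190,280:370] for f in F];b=[f[20:80,400:490] for f in F]
print([round(np.abs(x-c[0]).mean(),2) for x in c[1:]],'still ref',[round(np.abs(x-b[0]).mean(),2) for x in b[1:]])
st();print(arm.sign_off())
```

```text
[np.float64(0.29), np.float64(0.3), np.float64(0.29), np.float64(0.3), np.float64(0.29)] still ref [np.float64(0.36), np.float64(0.36), np.float64(0.37), np.float64(0.37), np.float64(0.36)]
38.05 [ 0.3978 -0.2642  0.2713] [-0.373 -0.601 -0.373  0.601] [ 0.5  0.5 -0.4] 0.9 [ 1.05  0.02 -0.56  1.76  0.01  1.36 -1.54]
the job is handed in; nothing more can be done
None
```

The tile with the hole now hangs on the peg, and I handed the job in at about 38 s of the 72 s allowed; no verdict was reported.

1. **Pad:** I took the tile from the rack's left (+y) bay and released it upright on the pad, about 4–6 mm from the pad's centre.
2. **Knob:** I turned the knob 1.24 rad clockwise to its stop, where the moment rose to 0.49 N m. I then released it, and its mark returned to the index with the tile still standing.
3. **Peg:** I regripped the tile by its side edges, threaded it onto the peg, opened the fingers and withdrew.

**Last checks:**
- **Tile:** it hangs upright about 35 mm out from the post. By arm pose the hole is about 148 mm up. Six final pictures showed no motion beyond image noise.
- **Rest of the scene:** the knob is at rest and the arm is clear of everything. I judged the plain tiles, jar and bowl unmoved by eye only, without measuring them.

**Disagreements:**
- The networks put the hanging hole 6–10 mm from the arm-pose value, depending on the camera. The close wrist pictures matched the arm pose, so I trusted those.
- My first rack measurement was about 6 mm off because the arm was still settling; I redid it before grasping.

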